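# Clear the component-tube rack

## Task

We are changing over to another product, so clear the upright rack of its component tubes: open the cabinet's top drawer, pull out every tube and feel by its weight whether it is full or empty. Lay the full ones flat in the drawer and put the empty ones upright in the black tub, then push the drawer fully shut. Leave the rack and the tub standing and do not shove the solder reel or the flux jar in front of the drawer.

Things in the scene. Friction and masses are not known exactly. Their poses are not given: they have to be found in the camera images.
- tube_a: One of six look-alike straight component tubes, opaque dark grey plastic bar with pale end plugs, 16 (its x) x 20 (its y) x 220 mm (its z, lengthwise). Origin: centre of the end face that is down at the start. Full of power chokes it weighs 205 to 315 g, empty 20 to 30 g, evenly spread; only the weight tells. Starts upright in a rack pocket, 137 mm of it showing; None if absent.
- tube_a_mid (a point): Middle of tube_a, 110 mm from either end; axes as the tube's.
- tube_b: One of six look-alike straight component tubes, opaque dark grey plastic bar with pale end plugs, 16 (its x) x 20 (its y) x 220 mm (its z, lengthwise). Origin: centre of the end face that is down at the start. Full of power chokes it weighs 205 to 315 g, empty 20 to 30 g, evenly spread; only the weight tells. Starts upright in a rack pocket, 137 mm of it showing; None if absent.
- tube_b_mid (a point): Middle of tube_b, 110 mm from either end; axes as the tube's.
- tube_c: One of six look-alike straight component tubes, opaque dark grey plastic bar with pale end plugs, 16 (its x) x 20 (its y) x 220 mm (its z, lengthwise). Origin: centre of the end face that is down at the start. Full of power chokes it weighs 205 to 315 g, empty 20 to 30 g, evenly spread; only the weight tells. Starts upright in a rack pocket, 137 mm of it showing; None if absent.
- tube_c_mid (a point): Middle of tube_c, 110 mm from either end; axes as the tube's.
- tube_d: One of six look-alike straight component tubes, opaque dark grey plastic bar with pale end plugs, 16 (its x) x 20 (its y) x 220 mm (its z, lengthwise). Origin: centre of the end face that is down at the start. Full of power chokes it weighs 205 to 315 g, empty 20 to 30 g, evenly spread; only the weight tells. Starts upright in a rack pocket, 137 mm of it showing; None if absent.
- tube_d_mid (a point): Middle of tube_d, 110 mm from either end; axes as the tube's.
- tube_e: One of six look-alike straight component tubes, opaque dark grey plastic bar with pale end plugs, 16 (its x) x 20 (its y) x 220 mm (its z, lengthwise). Origin: centre of the end face that is down at the start. Full of power chokes it weighs 205 to 315 g, empty 20 to 30 g, evenly spread; only the weight tells. Starts upright in a rack pocket, 137 mm of it showing; None if absent.
- tube_e_mid (a point): Middle of tube_e, 110 mm from either end; axes as the tube's.
- tube_f: One of six look-alike straight component tubes, opaque dark grey plastic bar with pale end plugs, 16 (its x) x 20 (its y) x 220 mm (its z, lengthwise). Origin: centre of the end face that is down at the start. Full of power chokes it weighs 205 to 315 g, empty 20 to 30 g, evenly spread; only the weight tells. Starts upright in a rack pocket, 137 mm of it showing; None if absent.
- tube_f_mid (a point): Middle of tube_f, 110 mm from either end; axes as the tube's.
- rack: Upright tube rack, loose, 1.2 kg: steel foot plate 290 (x) x 100 (y) x 8 mm with a grey comb 280 x 38 mm, top 88 mm above the bench. Six pockets in a row along the rack's x at -115, -69, -23, 23, 69 and 115 mm, each 22 (x) x 26 (y) mm and 80 mm deep, floor 8 mm above the bench. Origin: centre of the underside.
- tub: Black open square tub for the empties, loose, 0.6 kg: 130 x 130 x 140 mm high, walls and floor 4 mm (a rim bead stands 8 mm out at the top), room for several tubes standing or leaning in it. Origin: centre of the underside, z up.
- cabinet_drawer0 (a joint): Top drawer of the fixed three-drawer grey steel cabinet (268 deep x 310 wide x 150 mm high, front towards the robot); only this drawer is used. 0 = fully shut, grows to 0.215 m = fully open (slides along the cabinet's -x, towards the robot); friction about 1 N, stays where it is left. Pull or push by its handle.
- cabinet_drawer0_handle (a point): Middle of the top drawer's bar handle: horizontal round steel bar, 11 mm thick, 120 mm long along the cabinet's y, its axis 35 mm in front of the drawer front and 29 mm below the cabinet's top. Moves with the drawer; axes as the cabinet's: -x out of its front, y along it, z up.
- drawer_floor (a point): Point on the top drawer's inner floor, midway across, 60 mm behind its front wall, 106 mm above the bench; moves with the drawer, axes as the cabinet's. Inside: x -60 to 163, y -134 to 134 mm; walls 22 mm high (front 32); the cabinet's top panel clears this floor by 32 mm as the drawer closes. Fully open, all of the inside but the last 11 mm lies in front of the cabinet.
- spool: Bystander: blue solder reel on a small steel stand, 90 x 75 x 81 mm. Origin: centre of the underside.
- jar: Bystander: amber flux jar with black lid, 54 mm across, 54 mm high. Origin: centre of the underside.

How it is judged (in metres and radians):
On the way, in this order (a step that is already met when the one before it is completed fails the run):
1. the top drawer has been opened (value of joint cabinet_drawer0 above 0.1 m), for 0.2 s.
2. every tube is where it belongs: resting with over 1 N, so full, in the drawer, or with under 1 N, so empty, in the tub ((((x of tube_a_mid in the frame of drawer_floor between -0.063 and 0.166 m and y of tube_a_mid in the frame of drawer_floor between -0.08 and 0.08 m and z of tube_a_mid in the frame of drawer_floor between -0.005 and 0.035 m) and contact force between tube_a and anything else above 1 N) or ((x of tube_a_mid in the frame of tub between -0.07 and 0.07 m and y of tube_a_mid in the frame of tub between -0.07 and 0.07 m and z of tube_a_mid in the frame of tub between 0 and 0.135 m) and contact force between tube_a and anything else below 1 N)) and (((x of tube_b_mid in the frame of drawer_floor between -0.063 and 0.166 m and y of tube_b_mid in the frame of drawer_floor between -0.08 and 0.08 m and z of tube_b_mid in the frame of drawer_floor between -0.005 and 0.035 m) and contact force between tube_b and anything else above 1 N) or ((x of tube_b_mid in the frame of tub between -0.07 and 0.07 m and y of tube_b_mid in the frame of tub between -0.07 and 0.07 m and z of tube_b_mid in the frame of tub between 0 and 0.135 m) and contact force between tube_b and anything else below 1 N)) and (((x of tube_c_mid in the frame of drawer_floor between -0.063 and 0.166 m and y of tube_c_mid in the frame of drawer_floor between -0.08 and 0.08 m and z of tube_c_mid in the frame of drawer_floor between -0.005 and 0.035 m) and contact force between tube_c and anything else above 1 N) or ((x of tube_c_mid in the frame of tub between -0.07 and 0.07 m and y of tube_c_mid in the frame of tub between -0.07 and 0.07 m and z of tube_c_mid in the frame of tub between 0 and 0.135 m) and contact force between tube_c and anything else below 1 N)) and (((x of tube_d_mid in the frame of drawer_floor between -0.063 and 0.166 m and y of tube_d_mid in the frame of drawer_floor between -0.08 and 0.08 m and z of tube_d_mid in the frame of drawer_floor between -0.005 and 0.035 m) and contact force between tube_d and anything else above 1 N) or ((x of tube_d_mid in the frame of tub between -0.07 and 0.07 m and y of tube_d_mid in the frame of tub between -0.07 and 0.07 m and z of tube_d_mid in the frame of tub between 0 and 0.135 m) and contact force between tube_d and anything else below 1 N)) and (((x of tube_e_mid in the frame of drawer_floor between -0.063 and 0.166 m and y of tube_e_mid in the frame of drawer_floor between -0.08 and 0.08 m and z of tube_e_mid in the frame of drawer_floor between -0.005 and 0.035 m) and contact force between tube_e and anything else above 1 N) or ((x of tube_e_mid in the frame of tub between -0.07 and 0.07 m and y of tube_e_mid in the frame of tub between -0.07 and 0.07 m and z of tube_e_mid in the frame of tub between 0 and 0.135 m) and contact force between tube_e and anything else below 1 N)) and (((x of tube_f_mid in the frame of drawer_floor between -0.063 and 0.166 m and y of tube_f_mid in the frame of drawer_floor between -0.08 and 0.08 m and z of tube_f_mid in the frame of drawer_floor between -0.005 and 0.035 m) and contact force between tube_f and anything else above 1 N) or ((x of tube_f_mid in the frame of tub between -0.07 and 0.07 m and y of tube_f_mid in the frame of tub between -0.07 and 0.07 m and z of tube_f_mid in the frame of tub between 0 and 0.135 m) and contact force between tube_f and anything else below 1 N))), for 0.3 s.
At the end, for the whole second after the job is handed in: full tubes (resting with over 1 N) lie in the top drawer, middle less than 35 mm above its floor; empty ones (under 1 N) stand in the tub, middle within its walls and less than 135 mm above its underside; all at rest; the drawer is shut to within 6 mm (all of step 2 and linear speed of each of tube_a, tube_b, tube_c, tube_d, tube_e, tube_f below 0.03 m/s and value of joint cabinet_drawer0 below 0.006 m); the robot touches nothing.
It fails at once if the reel or the jar is shoved more than 40 mm (distance of any of spool, jar from where it was at the start of the episode above 0.04 m).
It fails at once if the rack or the tub is tipped over (angle between any of rack, tub's own z axis and vertical above 0.6 rad).
Of tube_a, tube_b, tube_c, tube_d, tube_e, tube_f only 4 to 6 are there at a start; the rules pass over those that are not, and their reading is None.
At some moment in a run one of rack, tub may be knocked a few centimetres aside while the robot is not near it.
Once in a run the grip may slacken for a moment while it holds something.
It also fails if it takes over 210 s, if anything falls off the work surface, if the arm or the gripper's body presses on something with over 40 N, if the wrist force passes 120 N, or if a joint passes its speed limit or range.

## Robot

A 7-joint arm with a two-finger parallel gripper is mounted at the origin on the work surface. World frame = base frame: x ahead of the robot, y to its left, z up, the work surface at z = 0. Lengths are in mm, angles in rad, forces in N, time in s.
With the tool pointing down it reaches from about 400 to 875 mm from the base axis. Payload 4.4 kg.
Tool frame: the origin (TCP) lies on the centre line of the jaws, within the pads' length; the fingertips stand 14 mm ahead of it and the grasp point (between the pads) lies 5 mm behind it (tips_ahead is the distance from the TCP to the fingertips, in mm); z points along the fingers, y is the line along which they close (so a half turn about z gives the same grasp; the last joint's range is limited). The gripper opens to 85 mm and grips with 20 to 120 N. Pads are 22 mm wide; open, the fingers measure 114 mm over their backs; the gripper's body (76 mm by 85 mm) begins 54 mm behind the grasp point. The pads swing forward as they close: fully open they stand 13 mm farther back than shut.
Start: joints at [1.146, 0.628, 0.038, 1.517, -0.027, 0.996, -0.02], TCP at [228.276, -608.611, 245.313] pointing down, gripper open.
Joint ranges: [-3.06, 3.06], [-0.37, 2.12], [-1.25, 1.32], [0.18, 2.47], [-1.1, 4.24], [0.23, 1.98], [-2.94, 2.94]. Speed limits (rad/s): [2.57, 2.57, 3.14, 3.14, 3.14, 3.14, 3.14].

## Interface

Orientations are given as [roll, pitch, yaw] about the fixed x, y, z axes, in that order (R = Rz(yaw) Ry(pitch) Rx(roll)).
In Python, from cell import * gives the robot as it stands.
- The arm moves only by the tool move_arm, never from a script. Its argument "rows" is text: rows parted by semicolons, each of 7 numbers parted by spaces: the shift along the tool's x, y, z scaled (see below), then the turn, a rotation vector about the tool's x, y, z scaled (see below), then the closure, from -1 (fully open) to 1 (shut). A call has 1 to 12 rows; each row is the pose to reach, as a shift and turn from the pose commanded when the call began, along the tool's axes at that moment; what a row does not reach only later rows make up. The controller multiplies each number of a shift by 0.3 m and each number of a turn by pi/2 rad. A row lasts 1/12 s, in which the tool goes at most 41.7 mm and 7.16 degrees, less where a joint would pass 70% of its speed; a pose out of reach is approached as far as the arm can. A call with a number of a shift or a turn outside -1 to 1 is refused whole. A call with a gripper value outside its range is refused whole. The fingers move at their own pace and stop on an object; the grip force is fixed at half the most. Time passes only in rows, so rows that repeat a pose let the fingers close. It gives the time, the measured TCP pose, the force, the opening and the grip force at its end, in the units of the state.
- read_state(): the state, without advancing time (a new reading comes with each control period).
- get_image(name): name is "scene" or "top" or "wrist"; returns a dict with "img" (480x640x3 uint8, red, green, blue), "vfov" (degrees; the focal length in pixels is half the picture's height over the tangent of half this angle, whatever the lens; pixels are square), "cx", "cy" (the principal point, pixels), "extrinsics" (4x4, takes a point from camera to world coordinates); the wrist camera has in their place "T_tool_cam" (4x4, takes a point from camera to tool coordinates, whose origin is the TCP and whose axes are the flange's). Camera axes: x right, y up, looking along -z (the intrinsics and any distortion apply to the point x, -y, -z); pixel columns grow to the right and rows downward; lengths in mm; the calibration is good to about 2 mm. The wrist camera is an equidistant fisheye: a pixel r from the principal point sees the ray r / f radians off the axis. A picture is of the moment at which its call begins: read the wrist's pose just before it. There is no depth.
- finish_job(): hands the job in; it is judged then, once.
The state is a dict: "clock": time; "qpos": joint angles; "qd": joint speeds; "tau": joint torques, N m; "eef_pos": TCP position; "tool_rot": TCP orientation; "force": force on the tool from outside, world axes, zero at the start; "torque": the same for the moment, N m; "width": finger opening in mm; "gripper_force": force on a finger pad.
Only numpy, scipy, OpenCV 4.12 (cv2) and the standard library are available. Lean on these libraries where they do the work, as an engineer would, in place of code of your own. Each camera call takes 0.05 s, during which the arm holds its last target. There are 200 camera calls.

## Working session

There is one attempt and no reset: what is moved stays moved. The work goes in short steps, Python scripts to look and compute and a tool call to move; the robot and the scene stay as the last step left them, time stands still between calls to the robot, and variables do not carry over. Pictures are saved under pics/ and viewed, at most 14 in all, crops included, and the job is handed in when it is done.

Besides the shell and the picture viewer there is one more tool, called after "Request:" by a JSON object that holds its "fn" and its "kwargs", one argument or row to a line. move_arm: Moves the arm, as the interface text tells. Its arguments: {"type":"object","properties":{"rows":{"type":"string"}},"required":["rows"]}

```bash
ls; mkdir -p pics; cat > h.py <<'E'
from cell import *
import numpy as np, cv2
from scipy.spatial.transform import Rotation as R
def save(n,fn):
    d=get_image(n); cv2.imwrite('pics/'+fn,d['img'][:,:,::-1]); return d
def ray(d,u,v):
    f=240/np.tan(np.radians(d['vfov'])/2); E=np.array(d['extrinsics'])
    r=E[:3,:3]@np.array([(u-d['cx'])/f,-(v-d['cy'])/f,-1]); return E[:3,3],r
def onz(d,u,v,z):
    o,r=ray(d,u,v); return o+r*(z-o[2])/r[2]
E
python3 - <<'E'
from h import *
import pickle
s=read_state();print(s)
for n in('scene','top','wrist'):
    d=save(n,n+'0.png');pickle.dump(d,open(n+'0.pkl','wb'));print(n,{k:np.round(v,3).tolist() if not isinstance(v,str) else v for k,v in d.items() if k!='img'})
E
```

```text
pics
{'clock': 0.0, 'qpos': array([ 1.14620413,  0.62931687,  0.03840836,  1.51840561, -0.02700192,
        0.99630543, -0.01996881]), 'qd': array([ 2.36628835e-04,  2.47250136e-03,  1.05010595e-03, -8.51787622e-04,
       -3.08783412e-04,  9.03123603e-05, -7.55668077e-04]), 'tau': array([ 2.68893217e-05, -5.63404763e+01,  1.22627869e+00, -1.93443686e+01,
        1.09688222e-02,  1.05212827e-02, -2.27467905e-05]), 'eef_pos': array([ 228.07116041, -608.01215478,  244.39539038]), 'tool_rot': array([-3.13967420e+00,  3.27692883e-06,  3.58848672e-01]), 'force': array([ 0.61432695,  0.80051741, -0.11687357]), 'torque': array([-0.04675976, -0.02122048, -0.00127331]), 'gripper_force': 0.0, 'width': 85.2511905344924}
scene {'vfov': 52.043, 'cx': 322.425, 'cy': 247.206, 'extrinsics': [[-0.696, -0.606, 0.384, 973.619], [0.717, -0.576, 0.392, 408.533], [-0.016, 0.549, 0.836, 940.201], [0.0, 0.0, 0.0, 1.0]]}
top {'vfov': 46.895, 'cx': 313.568, 'cy': 235.719, 'extrinsics': [[-0.004, 0.985, -0.174, 382.99], [-1.0, -0.006, -0.011, -2.04], [-0.011, 0.174, 0.985, 1196.55], [0.0, 0.0, 0.0, 1.0]]}
wrist {'vfov': 65.706, 'cx': 314.456, 'cy': 235.677, 'T_tool_cam': [[0.0, 0.958, 0.286, 73.303], [1.0, 0.0, -0.001, -0.378], [-0.001, 0.286, -0.958, -127.33], [0.0, 0.0, 0.0, 1.0]]}
```

View pics/scene0.png

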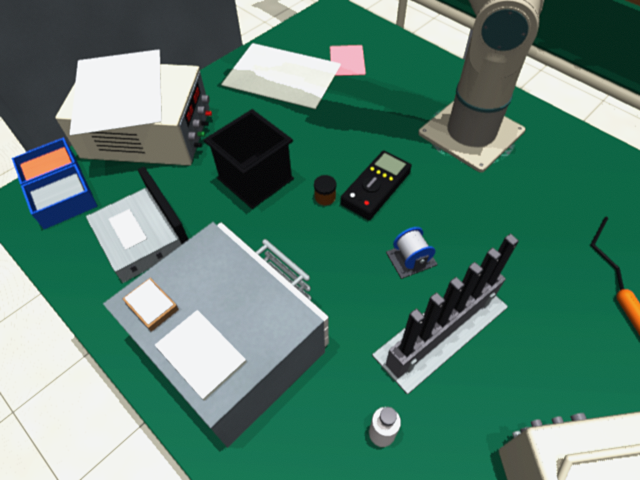

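View pics/top0.png

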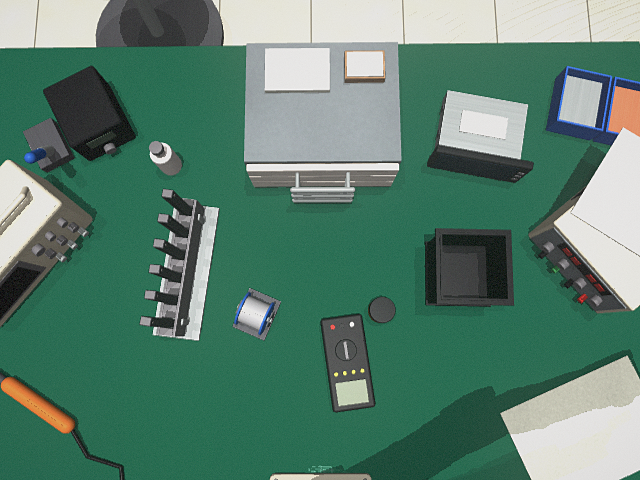

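Scene and top views show all six tubes in the rack (top ≈(145–170, 195–322)), tub at (470,267), handle at (322,190), reel (257,313), jar (382,310). Now I'll zoom the top view for measuring.

```bash
python3 - <<'E'
import cv2
i=cv2.imread('pics/top0.png')
a=cv2.resize(i[180:345,130:230],None,fx=3.6,fy=3.6,interpolation=cv2.INTER_CUBIC)
b=cv2.resize(i[150:315,235:300+0],None,fx=3.6,fy=3.6)
c=cv2.resize(i[222:312,415:520],None,fx=3.6,fy=3.6)
d=cv2.resize(i[155:212,240:405],None,fx=2.3,fy=2.3)
import numpy as np
o=np.zeros((600,760,3),np.uint8)
o[:a.shape[0],:a.shape[1]]=a
o[:c.shape[0],370:370+c.shape[1]]=c
o[330:330+d.shape[0],370:370+d.shape[1]]=d
cv2.imwrite('pics/crop1.png',o)
E
```

```text
(no output)
```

View pics/crop1.png

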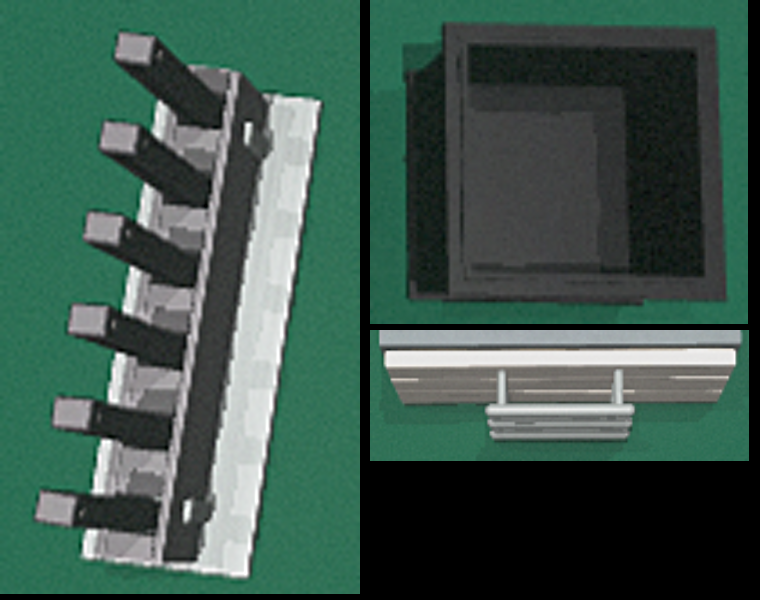

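The crop shows six tube tops, the rack's foot plate, tub rim and top handle bar clearly; computing positions.

```bash
python3 - <<'E'
from h import *
import pickle
d=pickle.load(open('top0.pkl','rb'));
def p(x,y,ox,oy,s,z): return onz(d,ox+x/s,oy+y/s,z)
T=np.array([p(x,y,130,180,3.6,228) for x,y in[(134,47),(121,138),(105,227),(90,320),(74,412),(56,507)]])
print('tops',T.round(1).tolist())
v=T[-1]-T[0];print('dir',np.degrees(np.arctan2(v[1],v[0])),'len',np.linalg.norm(v),'mid',T.mean(0))
F=[p(x,y,130,180,3.6,8) for x,y in[(321,100),(248,577),(83,557)]]
print('foot',np.round(F,1).tolist(),'centre',(F[0]+F[2])/2,np.linalg.norm(F[0]-F[1]),np.linalg.norm(F[2]-F[1]))
v=F[1]-F[0];print(np.degrees(np.arctan2(v[1],v[0])))
B=[p(x-370,y,415,222,3.6,140) for x,y in[(443,24),(718,30),(727,300),(447,298)]]
print('tub',np.round(B,1).tolist(),np.mean(B,0))
H=[p(x-370,y-330,240,155,2.3,z) for x,y,z in[(487,410,121),(634,410,121)]]
print('handle',np.round(H,1).tolist())
H=[p(x-370,y-330,240,155,2.3,z) for x,y,z in[(385,357,150),(735,357,150)]]
print('front',np.round(H,1).tolist())
for n,u,v,z in[('cabL',247,162,150),('cabR',400,162,150),('cabTL',247,43,150),('cabTR',398,43,150),('reel',256,312,45),('jar',382,309,54)]: print(n,onz(d,u,v,z).round(1))
E
```

```text
tops [[634.0, 272.5, 228.0], [587.3, 277.1, 228.0], [542.5, 283.1, 228.0], [496.3, 288.4, 228.0], [451.4, 294.2, 228.0], [405.7, 300.7, 228.0]]
dir 172.95281986270345 len 229.95801451172358 mid [519.53960383 286.00790166 228.        ]
foot [[656.7, 218.6, 8.0], [369.7, 254.3, 8.0], [381.7, 352.1, 8.0]] centre [519.20540888 285.36447195   8.        ] 289.20412868078176 98.5655990348207
172.90577911068544
tub [[581.9, -226.7, 140.0], [577.6, -374.0, 140.0], [433.5, -369.1, 140.0], [435.3, -222.6, 140.0]] [ 507.081234   -298.10590124  140.        ]
handle [[666.6, 54.5, 121.0], [665.7, -73.4, 121.0]]
front [[706.3, 140.4, 150.0], [704.0, -158.3, 150.0]]
cabL [716.  139.6 150. ]
cabR [ 713.6 -161.2  150. ]
cabTL [969.7 143.8 150. ]
cabTR [ 966.3 -165.1  150. ]
reel [427.  129.9  45. ]
jar [ 431.5 -129.2   54. ]
```

```bash
cat >> h.py <<'E'
def down(yaw): return R.from_euler('xyz',[np.pi,0,yaw])
def cur():
    s=read_state(); return np.array(s['eef_pos']),R.from_euler('xyz',s['tool_rot'])
def plan(ts,start=None):
    """ts: list of (pos,R); prints one row block for each, relative to the previous target"""
    p,r=start or cur()
    for q,t in ts:
        q=np.array(q,float); d=r.inv().apply(q-p)/300; w=(r.inv()*t).as_rotvec(); 
        n=int(np.ceil(max(np.linalg.norm(q-p)/41.7,np.degrees(np.linalg.norm(w))/7.16)))
        print(*np.round(d,3),*np.round(w/(np.pi/2),3),'n=%d'%n); p,r=q,t
def log():
    s=read_state(); open('fk.txt','a').write(' '.join('%.6f'%x for x in [*s['qpos'],*s['eef_pos'],*s['tool_rot']])+'\n'); return s
E
python3 - <<'E'
from h import *
log()
Y=down(1.571)
plan([([300,-420,330],down(.8)),([520,-180,330],down(1.3)),([666,-10,280],Y),([666,-10,170],Y),([666,-10,124],Y)])
E
```

```text
0.445 -0.504 -0.284 -0.001 -0.0 -0.281 n=6
1.085 -0.031 -0.0 0.0 0.0 -0.318 n=8
0.676 0.317 0.167 0.0 0.0 -0.173 n=6
0.0 -0.0 0.367 0.0 0.0 0.0 n=3
0.0 -0.0 0.153 0.0 0.0 0.0 n=2
```

Request:
{"fn": "move_arm", "kwargs": {
  "rows": "0.44 -0.5 -0.28 0 0 -0.28 0;0.44 -0.5 -0.28 0 0 -0.28 0.29;0.44 -0.5 -0.28 0 0 -0.28 0.29;0.44 -0.5 -0.28 0 0 -0.28 0.29;0.44 -0.5 -0.28 0 0 -0.28 0.29;0.44 -0.5 -0.28 0 0 -0.28 0.29;0.44 -0.5 -0.28 0 0 -0.28 0.29"
}}

```text
clock: 0.73
eef_pos: [301.3, -419.5, 330.9]
tool_rot: [3.139, -0.001, 0.804]
force: [0.6, -0.2, -0.6]
width: 30.3
gripper_force: 0.0
```

Request:
{"fn": "move_arm", "kwargs": {
  "rows": "0.95 0 0 0 0 -0.3 0.29;0.95 0 0 0 0 -0.3 0.29;0.95 0 0 0 0 -0.3 0.29;0.95 0 0 0 0 -0.3 0.29;0.95 0 0 0 0 -0.3 0.29;0.95 0 0 0 0 -0.3 0.29;0.95 0 0 0 0 -0.3 0.29;0.95 0 0 0 0 -0.3 0.29;0.95 0 0 0 0 -0.3 0.29"
}}

```text
clock: 1.48
eef_pos: [499.1, -217.3, 328.0]
tool_rot: [-3.14, -0.0, 1.272]
force: [-0.4, -0.8, -0.3]
width: 30.4
gripper_force: 0.0
```

```bash
python3 - <<'E'
from h import *
s=log(); print(s['qpos'],s['eef_pos'],s['tool_rot'],s['width'],s['force'])
Y=down(1.571-.007)
plan([([665.5,-10,280],Y),([665.5,-10,170],Y),([665.5,-10,124],Y)])
E
```

```text
[ 0.56070886  0.40097836 -0.29080543  1.69454471  0.12784667  1.06600035
 -0.06878534] [ 499.10148319 -217.32162179  328.01854115] [-3.14032848e+00 -3.11334869e-04  1.27241115e+00] 30.43435568804677 [-0.42090353 -0.78516868 -0.27341749]
0.824 0.327 0.16 -0.001 -0.0 -0.186 n=7
0.0 -0.0 0.367 0.0 0.0 0.0 n=3
0.0 -0.0 0.153 0.0 0.0 0.0 n=2
```

Request:
{"fn": "move_arm", "kwargs": {
  "rows": "0.82 0.33 0.16 0 0 -0.19 0.29;0.82 0.33 0.16 0 0 -0.19 0.29;0.82 0.33 0.16 0 0 -0.19 0.29;0.82 0.33 0.16 0 0 -0.19 0.29;0.82 0.33 0.16 0 0 -0.19 0.29;0.82 0.33 0.16 0 0 -0.19 0.29;0.82 0.33 0.16 0 0 -0.19 0.29;0.82 0.33 0.16 0 0 -0.19 0.29;0.82 0.33 0.16 0 0 -0.19 0.29"
}}

```text
clock: 2.23
eef_pos: [665.4, -14.1, 279.5]
tool_rot: [-3.139, 0.002, 1.567]
force: [-0.2, -1.2, 0.0]
width: 30.5
gripper_force: 0.0
```

```bash
python3 - <<'E'
from h import *
s=log(); print(s['qpos'],s['eef_pos'],s['tool_rot'],s['width'],s['force'])
save('wrist','w1.png')
Y=down(1.571-.007)
plan([([665.5,-10,170],Y),([665.5,-10,124],Y)])
E
```

```text
[ 0.17803646  0.64238509 -0.35606823  1.4167117   0.23486783  1.12702729
 -0.21812304] [665.36923618 -14.14084759 279.49968162] [-3.13896142e+00  1.67439826e-03  1.56704072e+00] 30.48479618870569 [-0.21224085 -1.22717132  0.0184683 ]
0.02 0.002 0.367 -0.001 0.002 0.001 n=3
0.0 -0.0 0.153 0.0 0.0 0.0 n=2
```

View pics/w1.png

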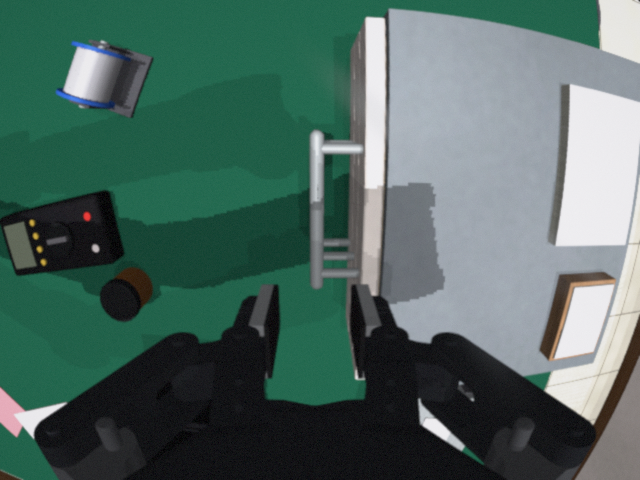

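Wrist view: bar handle at column ~318, centred between the fingers (columns 275–352), reel and jar well left. Descending slightly biased away from the drawer front.

Request:
{"fn": "move_arm", "kwargs": {
  "rows": "0.015 -0.012 0.36 0 0 0 0.29;0.015 -0.012 0.36 0 0 0 0.29;0.015 -0.012 0.36 0 0 0 0.29;0.015 -0.012 0.36 0 0 0 0.29;0.015 -0.012 0.36 0 0 0 0.29"
}}

```text
clock: 2.7
eef_pos: [661.0, -10.8, 172.8]
tool_rot: [-3.139, 0.002, 1.565]
force: [0.8, 0.5, 0.5]
width: 30.3
gripper_force: 0.0
```

Request:
{"fn": "move_arm", "kwargs": {
  "rows": "0 0 0.07 0 0 0 0.29;0 0 0.15 0 0 0 0.29;0 0 0.15 0 0 0 0.29;0 0 0.15 0 0 0 0.29"
}}

```text
clock: 3.03
eef_pos: [662.6, -8.9, 130.0]
tool_rot: [3.14, 0.001, 1.567]
force: [0.2, 0.4, 0.3]
width: 30.4
gripper_force: 0.0
```

Request:
{"fn": "move_arm", "kwargs": {
  "rows": "0 0 0 0 0 0 1;0 0 0 0 0 0 1;0 0 0 0 0 0 1;0 0 0 0 0 0 1;0 0 0 0 0 0 1"
}}

```text
clock: 3.45
eef_pos: [664.1, -8.0, 131.4]
tool_rot: [3.136, 0.001, 1.568]
force: [0.7, -0.2, 7.2]
width: 8.3
gripper_force: 58.8
```

The grip sits on the top of the bar (8.3 mm < 11); reopen, go 10 mm lower, close again.

Request:
{"fn": "move_arm", "kwargs": {
  "rows": "0 0 0 0 0 0 0.29;0 0 0 0 0 0 0.29;0 0 0.04 0 0 0 0.29;0 0 0.04 0 0 0 0.29;0 0 0.04 0 0 0 0.29;0 0 0.04 0 0 0 1;0 0 0.04 0 0 0 1;0 0 0.04 0 0 0 1;0 0 0.04 0 0 0 1;0 0 0.04 0 0 0 1"
}}

```text
clock: 4.28
eef_pos: [662.0, -7.4, 116.2]
tool_rot: [3.141, -0.0, 1.568]
force: [-0.2, 0.4, -1.8]
width: 9.0
gripper_force: 58.4
```

Request:
{"fn": "move_arm", "kwargs": {
  "rows": "0 -0.08 0 0 0 0 1;0 -0.18 0 0 0 0 1;0 -0.28 0 0 0 0 1;0 -0.38 0 0 0 0 1;0 -0.48 0 0 0 0 1;0 -0.56 0 0 0 0 1;0 -0.63 0 0 0 0 1;0 -0.68 0 0 0 0 1;0 -0.71 0 0 0 0 1;0 -0.71 0 0 0 0 1;0 -0.71 0 0 0 0 1"
}}

```text
clock: 5.2
eef_pos: [451.5, -6.7, 116.2]
tool_rot: [3.137, -0.001, 1.568]
force: [6.1, -0.1, -12.7]
width: 9.0
gripper_force: 61.2
```

```bash
python3 - <<'E'
from h import *
s=log(); print(s['qpos'],s['eef_pos'],s['tool_rot'],s['width'],s['force'])
save('top','t1.png')
E
```

```text
[ 0.13763518  0.58424552 -0.26352755  2.17205714  0.35786358  0.4201858
 -0.41456132] [451.53543386  -6.74326015 116.22203321] [ 3.13673390e+00 -1.21964707e-03  1.56827340e+00] 8.9601166240478 [  6.10677806  -0.11604286 -12.68699405]
```

View pics/t1.png

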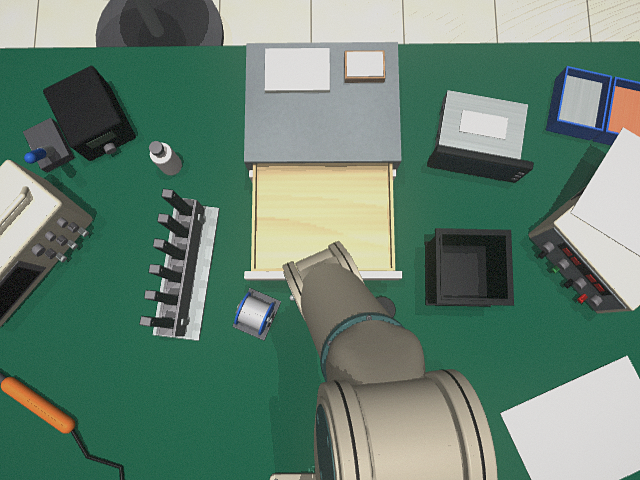

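Drawer now fully open (front at row ~275), rack, reel and jar undisturbed. Now fit the arm's kinematics from the logged states, to know which tilts are reachable.

```bash
cat > fit.py <<'E'
import numpy as np, itertools
from scipy.optimize import least_squares
from scipy.spatial.transform import Rotation as R
D=np.loadtxt('fk.txt')
e=lambda a,x:R.from_euler(a,x).as_matrix()
def fk(q,L,s):
    M=e('z',s[0]*q[0]+L[8]); p=np.array([0,0,L[0]])
    M=M@e('y',q[1]); p=p+M@[0,0,L[1]]
    M=M@e('z',s[1]*q[2]); p=p+M@[L[2],0,0]
    M=M@e('y',q[3]); p=p+M@[L[3],0,L[4]]
    M=M@e('z',s[2]*q[4])@e('y',q[5]); p=p+M@[L[5],0,L[6]]
    M=M@e('z',s[3]*q[6]+L[7]); return p,M
def res(L,s):
    o=[]
    for r in D:
        p,M=fk(r[:7],L,s); o+=list((p-r[7:10])/1000); o+=list((R.from_euler('xyz',r[10:]).inv()*R.from_matrix(M)).as_rotvec())
    return np.array(o+list(1e-3*(L-L0)/1000))
L0=np.array([267,293,52,-77,342,76,270,0,0.])
if __name__=='__main__':
    best=[]
    for s in itertools.product([1,-1],repeat=4):
        for y in (0,1.57,3.14,-1.57):
            x=L0.copy(); x[7]=y
            f=least_squares(res,x,args=(s,),x_scale=[100]*7+[1,1]); best.append((f.cost,s,f.x))
    best.sort(key=lambda b:b[0])
    for b in best[:3]: print(b[0],b[1],b[2].round(3).tolist(), np.abs(res(b[2],b[1])[:-9]).max())
E
python3 fit.py
```

```text
1.4131284080754735e-05 (-1, -1, -1, -1) [-1812.205, 559.394, 11.527, -14.255, 367.14, 8.005, -1796.93, 1.527, -0.044] 0.002359074510734416
1.4131284080757305e-05 (-1, -1, -1, -1) [-1812.206, 559.394, 11.527, -14.255, 367.14, 8.005, -1796.931, 1.527, -0.044] 0.0023590733257057932
1.4131284080991978e-05 (-1, -1, -1, -1) [-1812.213, 559.394, 11.526, -14.255, 367.14, 8.005, -1796.938, 1.527, -0.044] 0.0023590638113969078
```

Request:
{"fn": "move_arm", "kwargs": {
  "rows": "0 0 0 0 0 0 0.29;0 0 0 0 0 0 0.29;0 0 0 0 0 0 0.29;0 0 -0.3 0 0 0 0.29;0 0 -0.5 0 0 0 0.29;0 0 -0.8 0 0 0 0.29;0 0 -0.8 0 0 0 0.29;0 0 -0.8 0 0 0 0.29;0 0 -0.8 0 0 0 0.29;0 0 -0.8 0 0 0 0.29;0 0 -0.8 0 0 0 0.29"
}}

```text
clock: 6.17
eef_pos: [449.5, -7.0, 358.3]
tool_rot: [3.137, 0.001, 1.568]
force: [-0.1, -0.5, -0.8]
width: 30.3
gripper_force: 0.0
```

Request:
{"fn": "move_arm", "kwargs": {
  "rows": "0.4 0.35 0 0 -0.5 0 0.29;0.4 0.35 0 0 -0.5 0 0.29;0.4 0.35 0 0 -0.5 0 0.29;0.4 0.35 0 0 -0.5 0 0.29;0.4 0.35 0 0 -0.5 0 0.29;0.4 0.35 0 0 -0.5 0 0.29;0.4 0.35 0 0 -0.5 0 0.29;0.4 0.35 0 0 -0.5 0 0.29;0.4 0.35 0 0 -0.5 0 0.29;0.4 0.35 0 0 -0.5 0 0.29"
}}

```text
clock: 7.0
eef_pos: [554.2, 111.4, 356.3]
tool_rot: [-3.141, 0.785, 1.567]
force: [-0.2, -0.6, 0.4]
width: 30.3
gripper_force: 0.0
```

```bash
python3 - <<'E'
from h import *
s=log(); print(s['qpos'],s['eef_pos'],s['tool_rot'],s['width'],s['force'])
E
python3 fit.py
```

```text
[-0.42236335  0.64025651 -0.31474444  1.47825945  0.73802941  1.65989372
 -0.90637983] [554.23776708 111.44619325 356.32469252] [-3.14135116  0.78515998  1.56693302] 30.347769905418915 [-0.15356179 -0.55447074  0.43385096]
0.00037494954831446134 (-1, -1, -1, -1) [284.852, 607.178, -19.761, 0.473, 380.631, 7.465, 338.458, 1.546, -0.026] 0.018438985165837633
0.0003749495483149316 (-1, -1, -1, -1) [284.852, 607.178, -19.761, 0.473, 380.631, 7.465, 338.458, 1.546, -0.026] 0.018438982071279683
0.00037494954831802615 (-1, -1, -1, -1) [284.852, 607.178, -19.761, 0.473, 380.631, 7.465, 338.458, 1.546, -0.026] 0.018438978425037136
```

```bash
cat > fit.py <<'E'
import numpy as np
from scipy.optimize import least_squares
from scipy.spatial.transform import Rotation as R
D=np.loadtxt('fk.txt')
e=lambda a,x:R.from_euler(a,x).as_matrix()
def fk(q,L):
    o=L[11:17]
    M=e('z',-q[0]+o[0]); p=np.array([0,0,L[0]])
    M=M@e('y',q[1]+o[1]); p=p+M@[0,L[2],L[1]]
    M=M@e('z',-q[2]+o[2]); 
    M=M@e('y',q[3]+o[3]); p=p+M@[L[3],L[5],L[4]]
    M=M@e('z',-q[4]+o[4])@e('y',q[5]+o[5]); p=p+M@[L[6],L[7],L[8]]
    M=M@e('z',-q[6]+L[9]); return p,M
def res(L):
    o=[]
    for r in D:
        p,M=fk(r[:7],L); o+=list((p-r[7:10])/1000); o+=list((R.from_euler('xyz',r[10:]).inv()*R.from_matrix(M)).as_rotvec())
    return np.array(o+list(3e-3*(L-L0)/np.r_[np.ones(9)*100,np.ones(8)*.1]))
L0=np.array([285,421,0,0,314,0,0,0,300,1.57,0]+[0]*6,float)
if __name__=='__main__':
    f=least_squares(res,L0,x_scale=[100]*9+[1]*8); x=f.x
    print(f.cost,x.round(3).tolist()); print((1000*res(x)[:-17].reshape(-1,6)).round(1))
    np.save('L.npy',x)
E
python3 fit.py
```

```text
1.2544392146850213e-05 [336.491, 558.102, -11.823, -0.331, 382.002, -15.82, -0.369, -0.609, 335.665, 1.571, -0.0, 0.0, 0.0, -0.0, -0.0, 0.0, 0.0]
[[-0.2  0.   0.  -0.  -0.  -0. ]
 [ 0.  -0.1 -0.   0.   0.   0. ]
 [-0.2 -0.   0.1  0.   0.   0. ]
 [ 0.1  0.1 -0.1  0.  -0.   0. ]
 [-0.1  0.1 -0.1 -0.   0.   0. ]]
```

```bash
cat > ik.py <<'E'
from fit import *
L=np.load('L.npy')
lo=np.array([-3.06,-.37,-1.25,.18,-1.1,.23,-2.94]);hi=np.array([3.06,2.12,1.32,2.47,4.24,1.98,2.94])
def ik(p,Rt,q0,n=8):
    """nearest to q0 first; returns q, margin, err"""
    rng=np.random.default_rng(0); best=None
    for k in range(n):
        q=np.clip(q0+(0 if k==0 else rng.normal(0,.4,7)),lo+.03,hi-.03)
        def g(q):
            a,M=fk(q,L); return np.r_[(a-p)/100,(Rt.inv()*R.from_matrix(M)).as_rotvec()*2,.003*(q-q0)]
        f=least_squares(g,q,bounds=(lo+.02,hi-.02)); er=np.abs(f.fun[:6]).max()
        if best is None or er<best[2]-1e-2 : best=(f.x,np.minimum(f.x-lo,hi-f.x).min(),er)
        if best[2]<.01: break
    return best
E
python3 - <<'E'
from h import *
from ik import *
q0=read_state()['qpos']
P=np.array([[634,272.5],[587.3,277.1],[542.5,283.1],[496.3,288.4],[451.4,294.2],[405.7,300.7]])
for yaw in (173,83,-7):
    for i in (0,3,5):
        for z in (193,360):
            b=ik(np.r_[P[i],z],down(np.radians(yaw)),q0); print(yaw,i,z,b[0].round(2),b[1].round(2),b[2].round(3))
for al in (45,30,20,12):
    a=np.radians(al)
    for x in (520,600,660):
        for yw in (0,):
            Rt=R.from_euler('x',-(90-al),degrees=True)*down(np.pi/2)
            b=ik([x,-130+185*np.cos(a),115.4+185*np.sin(a)],Rt,q0);print('lay',al,x,b[0].round(2),b[1].round(2),b[2].round(3))
for yaw in (173,83): 
    b=ik([507,-298,200],down(np.radians(yaw)),q0);print('tub',yaw,b[0].round(2),b[1].round(2),b[2].round(3))
E
```

```text
173 0 193 [ 0.02  0.91 -0.95  1.43  0.76  1.2   0.42] 0.3 0.0
173 0 360 [-0.    0.75 -0.96  1.2   0.6   1.47  0.57] 0.29 0.0
173 3 193 [ 0.03  0.79 -1.04  1.77  0.79  1.05  0.15] 0.21 0.0
173 3 360 [ 0.07  0.6  -1.1   1.55  0.55  1.32  0.35] 0.15 0.0
173 5 193 [-0.02  0.72 -1.08  1.95  0.79  0.97 -0.04] 0.17 0.0
173 5 360 [ 0.08  0.51 -1.18  1.73  0.49  1.25  0.22] 0.07 0.0
83 0 193 [-0.15  0.79 -0.55  1.43  0.45  1.04 -0.92] 0.7 0.0
83 0 360 [-0.17  0.65 -0.54  1.21  0.33  1.36 -0.81] 0.62 0.0
83 3 193 [-0.23  0.63 -0.54  1.78  0.42  0.85 -1.09] 0.62 0.0
83 3 360 [-0.24  0.45 -0.52  1.56  0.23  1.19 -0.92] 0.73 0.0
83 5 193 [-0.33  0.54 -0.53  1.96  0.39  0.74 -1.22] 0.51 0.0
83 5 360 [-0.32  0.33 -0.51  1.74  0.18  1.12 -1.  ] 0.7 0.0
-7 0 193 [-0.41  0.74 -0.07  1.44  0.05  0.96 -2.18] 0.73 0.0
-7 0 360 [-0.38  0.61 -0.12  1.22  0.07  1.31 -2.2 ] 0.67 0.0
-7 3 193 [-0.57  0.58 -0.    1.79  0.    0.77 -2.27] 0.54 0.0
-7 3 360 [-0.51  0.41 -0.1   1.57  0.05  1.16 -2.31] 0.63 0.0
-7 5 193 [-0.71  0.5   0.02  1.97 -0.02  0.67 -2.37] 0.44 0.0
-7 5 360 [-0.58  0.3  -0.15  1.74  0.05  1.
[... 205 characters left out ...]
 0.0
lay 30 520 [-0.46  0.86 -0.22  1.77  0.9   1.5  -1.23] 0.48 0.0
lay 30 600 [-0.42  0.92 -0.2   1.55  0.95  1.55 -1.08] 0.43 0.0
lay 30 660 [-0.4   0.99 -0.17  1.38  0.97  1.59 -0.96] 0.39 0.0
lay 20 520 [-0.55  1.   -0.17  1.7   0.92  1.6  -1.3 ] 0.38 0.0
lay 20 600 [-0.5   1.06 -0.14  1.49  0.98  1.65 -1.14] 0.33 0.0
lay 20 660 [-0.48  1.12 -0.11  1.31  1.01  1.69 -1.01] 0.29 0.0
lay 12 520 [-0.6   1.12 -0.12  1.64  0.92  1.68 -1.34] 0.3 0.0
lay 12 600 [-0.55  1.17 -0.09  1.43  0.99  1.73 -1.17] 0.25 0.0
lay 12 660 [-0.53  1.23 -0.06  1.25  1.04  1.76 -1.04] 0.22 0.0
tub 173 [ 1.12  0.85 -1.14  1.73  0.85  1.15  1.17] 0.11 0.0
tub 83 [ 0.85  0.65 -0.59  1.73  0.45  0.89 -0.05] 0.66 0.0
```

```bash
cat >> h.py <<'E'
def tilt(a,yaw): return R.from_euler('x',-a,degrees=True)*down(np.radians(yaw))
C=np.array([519.4,285.8]); U=np.array([-.9924,.1231])
def pk(i): return C+U*(-115+46*i)
G=down(-.1234)
E
python3 - <<'E'
from h import *
p=pk(0)
plan([([590,190,390],tilt(20,40)),([*p,300],G),([*p,193],G),([*p,365],G)])
E
```

```text
0.106 0.118 -0.265 0.12 0.26 0.544 n=8
0.341 -0.181 0.189 0.219 0.065 0.518 n=8
-0.0 -0.0 0.357 0.0 0.0 0.0 n=3
0.0 0.0 -0.573 0.0 0.0 0.0 n=5
```

Request:
{"fn": "move_arm", "kwargs": {
  "rows": "0.106 0.118 -0.265 0.12 0.26 0.544 -0.2;0.106 0.118 -0.265 0.12 0.26 0.544 -0.2;0.106 0.118 -0.265 0.12 0.26 0.544 -0.2;0.106 0.118 -0.265 0.12 0.26 0.544 -0.2;0.106 0.118 -0.265 0.12 0.26 0.544 -0.2;0.106 0.118 -0.265 0.12 0.26 0.544 -0.2;0.106 0.118 -0.265 0.12 0.26 0.544 -0.2;0.106 0.118 -0.265 0.12 0.26 0.544 -0.2;0.106 0.118 -0.265 0.12 0.26 0.544 -0.2;0.106 0.118 -0.265 0.12 0.26 0.544 -0.2"
}}

```text
clock: 7.83
eef_pos: [590.2, 188.9, 392.0]
tool_rot: [2.869, 0.221, 0.668]
force: [-0.1, -0.2, 0.1]
width: 51.0
gripper_force: 0.0
```

Request:
{"fn": "move_arm", "kwargs": {
  "rows": "0.341 -0.181 0.189 0.219 0.065 0.518 -0.2;0.341 -0.181 0.189 0.219 0.065 0.518 -0.2;0.341 -0.181 0.189 0.219 0.065 0.518 -0.2;0.341 -0.181 0.189 0.219 0.065 0.518 -0.2;0.341 -0.181 0.189 0.219 0.065 0.518 -0.2;0.341 -0.181 0.189 0.219 0.065 0.518 -0.2;0.341 -0.181 0.189 0.219 0.065 0.518 -0.2;0.341 -0.181 0.189 0.219 0.065 0.518 -0.2;0.341 -0.181 0.189 0.219 0.065 0.518 -0.2;0.341 -0.181 0.189 0.219 0.065 0.518 -0.2;0.341 -0.181 0.189 0.219 0.065 0.518 -0.2;0.341 -0.181 0.189 0.219 0.065 0.518 -0.2"
}}

```text
clock: 8.83
eef_pos: [632.9, 273.9, 299.7]
tool_rot: [3.141, 0.001, -0.119]
force: [-0.8, -0.2, 0.2]
width: 51.0
gripper_force: 0.0
```

```bash
python3 - <<'E'
from h import *
s=log(); print(s['qpos'],s['eef_pos'],s['tool_rot'],s['width'],s['force'])
save('wrist','w2.png')
p=pk(0)
plan([([*p,193],G),([*p,365],G)])
E
```

```text
[-0.37047223  0.64897473 -0.14689084  1.31663669  0.09578394  1.18371075
 -2.21417517] [632.87667218 273.91178391 299.73426641] [ 3.14098680e+00  6.89000993e-04 -1.19237066e-01] 51.02481176648584 [-0.78187418 -0.17912096  0.22645149]
0.003 0.007 0.356 0.0 0.0 0.002 n=3
0.0 0.0 -0.573 0.0 0.0 0.0 n=5
```

View pics/w2.png

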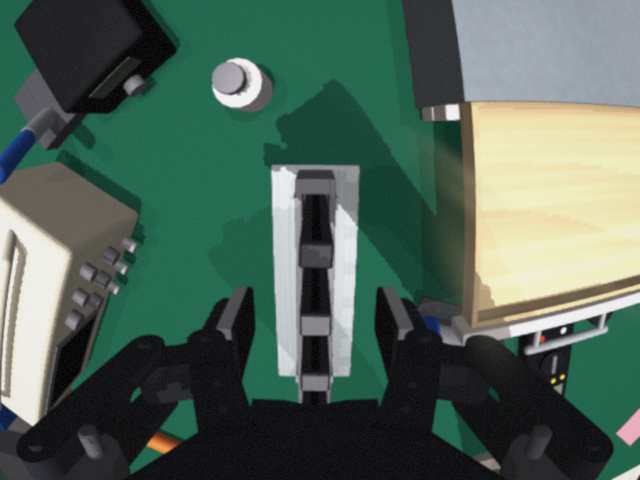

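Wrist view: first tube's top at ~(316,255), exactly where predicted (314,259) between the open fingers; row aligned with the tool. Descend and grip.

Request:
{"fn": "move_arm", "kwargs": {
  "rows": "0 0.007 0.2 0 0 0 -0.2;0 0.007 0.3 0 0 0 -0.2;0 0.007 0.356 0 0 0 -0.2;0 0.007 0.356 0 0 0 -0.2;0 0.007 0.356 0 0 0 -0.2;0 0.007 0.356 0 0 0 1;0 0.007 0.356 0 0 0 1;0 0.007 0.356 0 0 0 1;0 0.007 0.356 0 0 0 1;0 0.007 0.356 0 0 0 1;0 0.007 0.356 0 0 0 1"
}}

```text
clock: 9.8
eef_pos: [634.3, 271.8, 196.0]
tool_rot: [-3.139, -0.004, -0.122]
force: [0.8, 0.4, 6.8]
width: 19.4
gripper_force: 59.3
```

Request:
{"fn": "move_arm", "kwargs": {
  "rows": "0 0 -0.1 0 0 0 1;0 0 -0.2 0 0 0 1;0 0 -0.3 0 0 0 1;0 0 -0.4 0 0 0 1;0 0 -0.5 0 0 0 1;0 0 -0.573 0 0 0 1;0 0 -0.573 0 0 0 1;0 0 -0.573 0 0 0 1;0 0 -0.573 0 0 0 1;0 0 -0.573 0 0 0 1;0 0 -0.573 0 0 0 1"
}}

```text
clock: 10.72
eef_pos: [632.1, 270.4, 363.1]
tool_rot: [3.139, 0.003, -0.122]
force: [0.7, -0.0, -2.2]
width: 19.5
gripper_force: 59.7
```

```bash
cat >> h.py <<'E'
def lay(x,al=25,yl=-128,extra=0):
    a=np.radians(al); return ([x,yl+185*np.cos(a),116+extra+185*np.sin(a)],tilt(90-al,90))
TUB=np.array([507,-298.])
E
python3 - <<'E'
from h import *
s=log(); print(s['eef_pos'],s['tool_rot'],s['width'],s['force'],s['torque'])
x=540
print('lay');plan([([x+20,160,390],tilt(35,50)),lay(x,extra=40),lay(x),([x,lay(x)[0][1],300],lay(x)[1])])
print('tub');plan([([580,80,375],G),([520,-190,375],G),([TUB[0]+35,TUB[1]-35,375],G),([TUB[0]+35,TUB[1]-35,207],G)])
E
```

```text
[632.12355463 270.39812868 363.06456495] [ 3.13902114e+00  3.10930149e-03 -1.22238684e-01] 19.490123842798464 [ 0.7455785  -0.01048529 -2.19476237] [ 0.02876334 -0.00315066 -0.0223942 ]
lay
-0.194 0.395 -0.088 -0.376 -0.146 -0.612 n=10
-0.066 -0.031 0.656 -0.116 -0.32 -0.434 n=7
0.121 -0.0 0.056 0.0 0.0 0.0 n=1
-0.32 0.0 -0.149 0.0 0.0 0.0 n=3
tub
-0.095 0.651 -0.038 0.002 0.002 0.001 n=5
-0.088 0.918 0.0 0.0 0.0 0.0 n=7
0.131 0.464 0.0 0.0 0.0 0.0 n=4
-0.0 -0.0 0.56 0.0 0.0 0.0 n=5
```

```bash
cat >> h.py <<'E'
def weigh(n=8):
    f=[]
    for _ in range(n): get_image('wrist'); f.append(read_state()['force'][2])
    f=np.array(f); print('Fz',f.mean().round(2),'+-',(f.std()/np.sqrt(n)).round(2))
E
python3 -c "
from h import *
weigh()"
```

```text
Fz -2.26 +- 0.11
```

Full (≈2.3 N). Lay it in the drawer.

Request:
{"fn": "move_arm", "kwargs": {
  "rows": "-0.194 0.395 -0.088 -0.376 -0.146 -0.612 1;-0.194 0.395 -0.088 -0.376 -0.146 -0.612 1;-0.194 0.395 -0.088 -0.376 -0.146 -0.612 1;-0.194 0.395 -0.088 -0.376 -0.146 -0.612 1;-0.194 0.395 -0.088 -0.376 -0.146 -0.612 1;-0.194 0.395 -0.088 -0.376 -0.146 -0.612 1;-0.194 0.395 -0.088 -0.376 -0.146 -0.612 1;-0.194 0.395 -0.088 -0.376 -0.146 -0.612 1;-0.194 0.395 -0.088 -0.376 -0.146 -0.612 1;-0.194 0.395 -0.088 -0.376 -0.146 -0.612 1;-0.194 0.395 -0.088 -0.376 -0.146 -0.612 1;-0.194 0.395 -0.088 -0.376 -0.146 -0.612 1"
}}

```text
clock: 12.12
eef_pos: [560.9, 160.2, 391.8]
tool_rot: [2.718, 0.449, 0.77]
force: [-0.3, -1.1, -1.8]
width: 19.3
gripper_force: 60.9
```

Request:
{"fn": "move_arm", "kwargs": {
  "rows": "-0.066 -0.031 0.656 -0.116 -0.32 -0.434 1;-0.066 -0.031 0.656 -0.116 -0.32 -0.434 1;-0.066 -0.031 0.656 -0.116 -0.32 -0.434 1;-0.066 -0.031 0.656 -0.116 -0.32 -0.434 1;-0.066 -0.031 0.656 -0.116 -0.32 -0.434 1;-0.066 -0.031 0.656 -0.116 -0.32 -0.434 1;-0.066 -0.031 0.656 -0.116 -0.32 -0.434 1;-0.066 -0.031 0.656 -0.116 -0.32 -0.434 1;-0.066 -0.031 0.656 -0.116 -0.32 -0.434 1;-0.066 -0.031 0.656 -0.116 -0.32 -0.434 1"
}}

```text
clock: 12.95
eef_pos: [542.0, 39.8, 236.2]
tool_rot: [3.123, 1.13, 1.549]
force: [-0.3, 1.0, -2.1]
width: 19.1
gripper_force: 61.0
```

```bash
python3 - <<'E'
from h import *
s=log(); print(s['eef_pos'],s['tool_rot'],s['width'],s['force'],s['qpos'])
save('top','t2.png');save('scene','s2.png')
a=cv2.imread('pics/t2.png')[130:370,120:420];b=cv2.imread('pics/s2.png')[150:430,90:540]
cv2.imwrite('pics/c2.png',np.hstack([cv2.resize(a,(350,280)),b]))
x=540
plan([lay(x),([x,lay(x)[0][1],300],lay(x)[1])])
E
```

```text
[542.00849564  39.81238876 236.20384643] [3.12270932 1.1300313  1.54882036] 19.062154467213116 [-0.32200498  0.95283098 -2.06441076] [-0.4847692   0.87829871 -0.20891582  1.67350416  0.91971228  1.61750241
 -1.18591819]
0.128 -0.008 0.06 -0.0 -0.003 -0.006 n=2
-0.32 0.0 -0.149 0.0 0.0 0.0 n=3
```

View pics/c2.png

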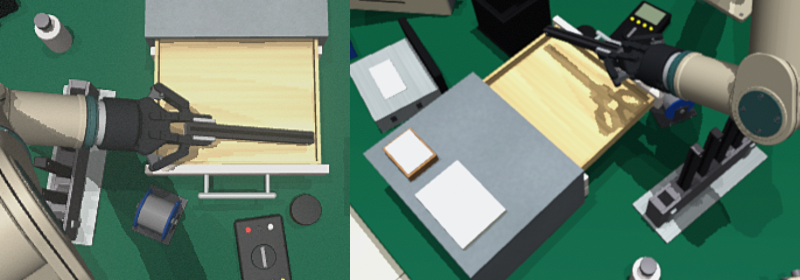

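The tube is held in line with the hand over the drawer, clear of rack and reel. Lower, release, rise.

Request:
{"fn": "move_arm", "kwargs": {
  "rows": "0.128 -0.01 0.06 0 0 0 1;0.128 -0.01 0.06 0 0 0 1;0.128 -0.01 0.06 0 0 0 1;0.128 -0.01 0.06 0 0 0 0;0.128 -0.01 0.06 0 0 0 0;0.128 -0.01 0.06 0 0 0 -0.2;0.128 -0.01 0.06 0 0 0 -0.2;0.128 -0.01 0.06 0 0 0 -0.2"
}}

```text
clock: 13.72
eef_pos: [538.6, 40.2, 194.1]
tool_rot: [3.131, 1.133, 1.56]
force: [-0.3, -1.1, 0.9]
width: 51.5
gripper_force: 0.0
```

Request:
{"fn": "move_arm", "kwargs": {
  "rows": "-0.32 0 -0.15 0 0 0 -0.2;-0.32 0 -0.15 0 0 0 -0.2;-0.32 0 -0.15 0 0 0 -0.2;-0.32 0 -0.15 0 0 0 -0.2;-0.32 0 -0.15 0 0 0 -0.2"
}}

```text
clock: 14.13
eef_pos: [538.2, 40.4, 300.4]
tool_rot: [3.127, 1.131, 1.556]
force: [-1.0, 0.7, -0.6]
width: 51.0
gripper_force: 0.0
```

```bash
python3 - <<'E'
from h import *
s=log(); print(s['eef_pos'],s['tool_rot'],s['width'],s['force'],s['qpos'])
save('top','t3.png');save('scene','s3.png')
a=cv2.imread('pics/t3.png')[130:370,120:420];b=cv2.imread('pics/s3.png')[150:430,90:540]
cv2.imwrite('pics/c3.png',np.hstack([cv2.resize(a,(350,280)),b]))
p=pk(1)
plan([([590,190,390],tilt(20,40)),([*p,300],G),([*p,193],G)])
E
```

```text
[538.22055419  40.44675191 300.39269956] [3.12749079 1.13112317 1.5564249 ] 51.00032710563802 [-1.01600352  0.68072292 -0.57534395] [-0.48504936  0.78333582 -0.21561748  1.66090138  0.90779155  1.68587215
 -1.10177326]
-0.064 0.174 -0.582 0.218 0.466 0.525 n=10
0.236 -0.293 0.182 0.219 0.065 0.518 n=8
-0.0 -0.0 0.357 0.0 0.0 0.0 n=3
```

View pics/c3.png

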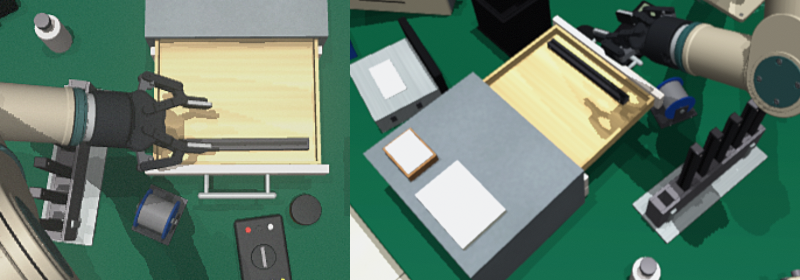

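Request:
{"fn": "move_arm", "kwargs": {
  "rows": "-0.064 0.174 -0.582 0.218 0.466 0.525 -0.2;-0.064 0.174 -0.582 0.218 0.466 0.525 -0.2;-0.064 0.174 -0.582 0.218 0.466 0.525 -0.2;-0.064 0.174 -0.582 0.218 0.466 0.525 -0.2;-0.064 0.174 -0.582 0.218 0.466 0.525 -0.2;-0.064 0.174 -0.582 0.218 0.466 0.525 -0.2;-0.064 0.174 -0.582 0.218 0.466 0.525 -0.2;-0.064 0.174 -0.582 0.218 0.466 0.525 -0.2;-0.064 0.174 -0.582 0.218 0.466 0.525 -0.2;-0.064 0.174 -0.582 0.218 0.466 0.525 -0.2;-0.064 0.174 -0.582 0.218 0.466 0.525 -0.2;-0.064 0.174 -0.582 0.218 0.466 0.525 -0.2"
}}

```text
clock: 15.23
eef_pos: [589.7, 190.3, 389.4]
tool_rot: [2.87, 0.225, 0.669]
force: [0.6, 0.5, -0.4]
width: 51.1
gripper_force: 0.0
```

Request:
{"fn": "move_arm", "kwargs": {
  "rows": "0.236 -0.293 0.182 0.219 0.065 0.518 -0.2;0.236 -0.293 0.182 0.219 0.065 0.518 -0.2;0.236 -0.293 0.182 0.219 0.065 0.518 -0.2;0.236 -0.293 0.182 0.219 0.065 0.518 -0.2;0.236 -0.293 0.182 0.219 0.065 0.518 -0.2;0.236 -0.293 0.182 0.219 0.065 0.518 -0.2;0.236 -0.293 0.182 0.219 0.065 0.518 -0.2;0.236 -0.293 0.182 0.219 0.065 0.518 -0.2;0.236 -0.293 0.182 0.219 0.065 0.518 -0.2;0.236 -0.293 0.182 0.219 0.065 0.518 -0.2;0.236 -0.293 0.182 0.219 0.065 0.518 -0.2;0.236 -0.293 0.182 0.219 0.065 0.518 -0.2"
}}

```text
clock: 16.23
eef_pos: [587.7, 278.7, 300.1]
tool_rot: [3.141, -0.0, -0.121]
force: [0.4, 0.3, -0.7]
width: 51.5
gripper_force: 0.0
```

```bash
cat >> h.py <<'E'
def wonz(d,p,r,u,v,z):
    f=240/np.tan(np.radians(d['vfov'])/2); x,y=u-d['cx'],v-d['cy']; n=np.hypot(x,y)+1e-9; th=n/f
    c=np.array([np.sin(th)*x/n,-np.sin(th)*y/n,-np.cos(th)]); T=np.array(d['T_tool_cam'])
    o=p+r.apply(T[:3,3]); w=r.apply(T[:3,:3]@c); return o+w*(z-o[2])/w[2]
def foot(fn):
    p,r=cur(); d=save('wrist',fn); i=d['img'].astype(int)
    m=((i.min(2)>135)&(i.max(2)-i.min(2)<30)).astype(np.uint8); m[:,:240]=0; m[:,400:]=0; m[400:]=0
    n,l,st,_=cv2.connectedComponentsWithStats(m); 
    m[~np.isin(l,[k for k in range(1,n) if st[k,4]>150])]=0
    rows=np.where(m.sum(1)>20)[0]; t=rows[0]; out=[]
    for v in (t+25,t+110):
        c=np.where(m[v])[0]; out+=[wonz(d,p,r,c[0],v,8),wonz(d,p,r,c[-1],v,8)]
    e=wonz(d,p,r,316,t,8); a=(out[0]+out[1])/2;b=(out[2]+out[3])/2
    off=lambda q:(q[:2]-C)@np.array([-U[1],U[0]])
    print('far end along row (expect -145): %.1f; off line: %.1f %.1f; widths %.0f %.0f'%((e[:2]-C)@U,off(a),off(b),np.linalg.norm(out[0]-out[1]),np.linalg.norm(out[2]-out[3])))
E
python3 - <<'E'
from h import *
s=log(); print(s['eef_pos'],s['tool_rot'],s['width'],s['force'])
foot('w4.png')
p=pk(1)
plan([([*p,193],G),([*p,365],G)])
E
```

```text
[587.73486902 278.72940565 300.05443225] [ 3.14103545e+00 -4.77317694e-04 -1.21396769e-01] 51.46335055865127 [ 0.41833292  0.29276935 -0.65170714]
far end along row (expect -145): -144.3; off line: -0.4 -1.3; widths 96 98
0.0 0.004 0.357 0.0 -0.0 0.001 n=3
0.0 0.0 -0.573 0.0 0.0 0.0 n=5
```

Request:
{"fn": "move_arm", "kwargs": {
  "rows": "0 0.004 0.2 0 0 0 -0.2;0 0.004 0.3 0 0 0 -0.2;0 0.004 0.356 0 0 0 -0.2;0 0.004 0.356 0 0 0 -0.2;0 0.004 0.356 0 0 0 -0.2;0 0.004 0.356 0 0 0 1;0 0.004 0.356 0 0 0 1;0 0.004 0.356 0 0 0 1;0 0.004 0.356 0 0 0 1;0 0.004 0.356 0 0 0 1;0 0.004 0.356 0 0 0 1"
}}

```text
clock: 17.2
eef_pos: [589.5, 277.3, 196.3]
tool_rot: [-3.139, -0.005, -0.125]
force: [0.5, 0.2, 6.8]
width: 19.6
gripper_force: 59.2
```

Request:
{"fn": "move_arm", "kwargs": {
  "rows": "0 0 -0.1 0 0 0 1;0 0 -0.2 0 0 0 1;0 0 -0.3 0 0 0 1;0 0 -0.4 0 0 0 1;0 0 -0.5 0 0 0 1;0 0 -0.573 0 0 0 1;0 0 -0.573 0 0 0 1;0 0 -0.573 0 0 0 1;0 0 -0.573 0 0 0 1;0 0 -0.573 0 0 0 1"
}}

```text
clock: 18.03
eef_pos: [587.1, 275.9, 364.4]
tool_rot: [3.14, 0.001, -0.125]
force: [0.1, -0.3, 0.4]
width: 19.3
gripper_force: 59.3
```

```bash
cat >> h.py <<'E'
def nxt(x,tx,ty):
    s=log(); print(s['eef_pos'],s['width']); weigh(); p=s['eef_pos']
    print('lay');plan([([x+20,160,390],tilt(35,50)),lay(x,extra=40),lay(x),([x,lay(x)[0][1],300],lay(x)[1])])
    a,b=TUB+[tx,ty]
    print('tub');plan([([p[0]+(a-p[0])*.4,p[1]+(b-p[1])*.4,375],G),([p[0]+(a-p[0])*.8,p[1]+(b-p[1])*.8,375],G),([a,b,375],G),([a,b,207],G)])
E
python3 -c "
from h import *
nxt(575,-35,35)"
```

```text
[587.13190517 275.93583181 364.35967939] 19.312935623536237
Fz -0.43 +- 0.28
lay
0.072 0.382 -0.082 -0.377 -0.148 -0.615 n=10
-0.066 -0.031 0.656 -0.116 -0.32 -0.434 n=7
0.121 -0.0 0.056 0.0 0.0 0.0 n=1
-0.32 0.0 -0.149 0.0 0.0 0.0 n=3
tub
-0.065 0.734 -0.032 0.0 -0.001 -0.001 n=6
-0.064 0.732 0.0 0.0 0.0 0.0 n=6
-0.032 0.366 0.0 0.0 0.0 0.0 n=3
-0.0 -0.0 0.56 0.0 0.0 0.0 n=5
```

Empty (≈0.4 N). Move toward the tub, checking that the tub hasn't moved.

Request:
{"fn": "move_arm", "kwargs": {
  "rows": "-0.065 0.734 -0.032 0 0 0 1;-0.065 0.734 -0.032 0 0 0 1;-0.065 0.734 -0.032 0 0 0 1;-0.065 0.734 -0.032 0 0 0 1;-0.065 0.734 -0.032 0 0 0 1;-0.065 0.734 -0.032 0 0 0 1"
}}

```text
clock: 18.93
eef_pos: [540.0, 52.3, 375.9]
tool_rot: [3.137, -0.002, -0.133]
force: [-0.0, -0.4, 0.6]
width: 19.0
gripper_force: 59.3
```

```bash
cat >> h.py <<'E'
import pickle
def shift(fn,box=(205,325,400,540)):
    """pixel shift of the tub's patch in the top view against the first picture"""
    a=pickle.load(open('top0.pkl','rb'))['img']; b=save('top',fn)['img']; t,o,l,r=box
    g=lambda i:cv2.cvtColor(i,cv2.COLOR_RGB2GRAY)[t:o,l:r].astype(np.float32)
    print('patch diff %.2f'%np.abs(g(a)-g(b)).mean(),'shift',cv2.phaseCorrelate(g(a),g(b),cv2.createHanningWindow((r-l,o-t),cv2.CV_32F)))
E
python3 - <<'E'
from h import *
shift('t5.png')
a,b=TUB+[-35,35]; p,_=cur(); print(p,read_state()['width'])
plan([([p[0]+(a-p[0])*.6,p[1]+(b-p[1])*.6,375],G),([a,b,375],G),([a,b,207],G)])
E
```

```text
patch diff 8.12 shift ((-0.052045883893029554, -0.08754587192890284), 0.8514420100936183)
[540.16755127  52.23366292 376.00948275] 19.33643404405112
-0.051 0.643 0.006 0.003 -0.001 -0.007 n=5
-0.038 0.428 0.0 0.0 0.0 0.0 n=4
-0.0 -0.0 0.56 0.0 0.0 0.0 n=5
```

Request:
{"fn": "move_arm", "kwargs": {
  "rows": "-0.09 1 0 0 0 0 1;-0.09 1 0 0 0 0 1;-0.09 1 0 0 0 0 1;-0.09 1 0 0 0 0 1;-0.09 1 0 0 0 0 1;-0.09 1 0 0 0 0 1;-0.09 1 0 0 0 0 1;-0.09 1 0 0 0 0 1;-0.09 1 0 0 0 0 1;-0.09 1 0 0 0 0 1"
}}

```text
clock: 19.82
eef_pos: [477.4, -233.3, 375.1]
tool_rot: [-3.141, -0.002, -0.125]
force: [0.8, 1.5, 0.0]
width: 19.4
gripper_force: 59.4
```

```bash
python3 - <<'E'
from h import *
a,b=TUB+[-35,35]; p,_=cur(); print(p,read_state()['width'])
save('wrist','w5.png'); 
plan([([a,b,375],G),([a,b,207],G)])
E
```

```text
[ 477.35335941 -233.33930911  375.13137207] 19.403257914433407
-0.007 0.104 0.0 -0.001 -0.001 0.0 n=1
-0.0 -0.0 0.56 0.0 0.0 0.0 n=5
```

View pics/w5.png

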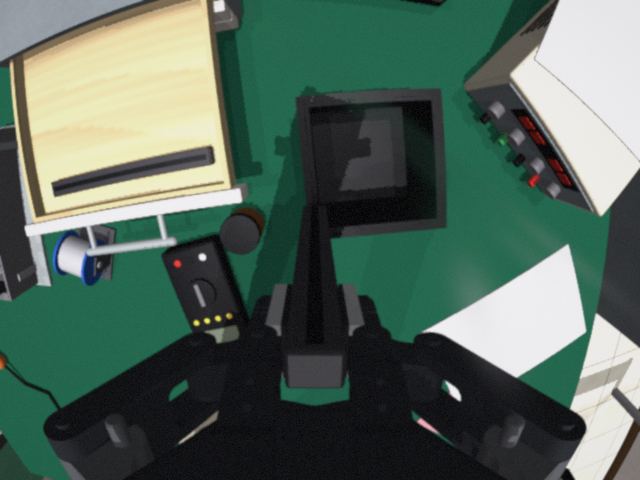

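Wrist view: tube held straight, tub rim at (297–447, 90–235) just ahead as expected. Insert and release.

Request:
{"fn": "move_arm", "kwargs": {
  "rows": "-0.007 0.104 0 0 0 0 1;-0.007 0.104 0 0 0 0 1;-0.007 0.104 0.15 0 0 0 1;-0.007 0.104 0.3 0 0 0 1;-0.007 0.104 0.45 0 0 0 1;-0.007 0.104 0.56 0 0 0 1;-0.007 0.104 0.56 0 0 0 1;-0.007 0.104 0.56 0 0 0 1;-0.007 0.104 0.56 0 0 0 0;-0.007 0.104 0.56 0 0 0 0;-0.007 0.104 0.56 0 0 0 0"
}}

```text
clock: 20.78
eef_pos: [473.0, -265.3, 210.0]
tool_rot: [3.14, -0.006, -0.124]
force: [-0.7, -0.0, -0.2]
width: 42.9
gripper_force: 0.0
```

Request:
{"fn": "move_arm", "kwargs": {
  "rows": "0 0 -0.2 0 0 0 0;0 0 -0.5 0 0 0 -0.2;0 0 -0.5 0 0 0 -0.2;0 0 -0.5 0 0 0 -0.2;0 0 -0.5 0 0 0 -0.2;0 0 -0.5 0 0 0 -0.2"
}}

```text
clock: 21.28
eef_pos: [472.0, -265.2, 360.7]
tool_rot: [3.139, -0.008, -0.125]
force: [-0.6, -0.3, -1.7]
width: 51.3
gripper_force: 0.0
```

```bash
cat >> h.py <<'E'
def back(i):
    """from over the tub to above pocket i"""
    p,_=cur(); q=pk(i); print(p)
    plan([([p[0]+(q[0]-p[0])*.5,p[1]+(q[1]-p[1])*.5,340],G),([*q,300],G)])
E
python3 -c "
from h import *
back(2)"
```

```text
[ 471.97192127 -265.22332194  360.71696198]
0.002 -0.921 0.067 0.002 -0.005 -0.001 n=7
0.004 -0.921 0.133 0.0 0.0 0.0 n=7
```

Request:
{"fn": "move_arm", "kwargs": {
  "rows": "0.002 -0.921 0.067 0 0 0 -0.2;0.002 -0.921 0.067 0 0 0 -0.2;0.002 -0.921 0.067 0 0 0 -0.2;0.002 -0.921 0.067 0 0 0 -0.2;0.002 -0.921 0.067 0 0 0 -0.2;0.002 -0.921 0.067 0 0 0 -0.2;0.002 -0.921 0.067 0 0 0 -0.2;0.002 -0.921 0.067 0 0 0 -0.2;0.002 -0.921 0.067 0 0 0 -0.2"
}}

```text
clock: 22.03
eef_pos: [505.4, 11.1, 336.5]
tool_rot: [3.141, 0.0, -0.12]
force: [0.2, -1.3, 0.7]
width: 51.2
gripper_force: 0.0
```

Request:
{"fn": "move_arm", "kwargs": {
  "rows": "0.004 -0.921 0.133 0 0 0 -0.2;0.004 -0.921 0.133 0 0 0 -0.2;0.004 -0.921 0.133 0 0 0 -0.2;0.004 -0.921 0.133 0 0 0 -0.2;0.004 -0.921 0.133 0 0 0 -0.2;0.004 -0.921 0.133 0 0 0 -0.2;0.004 -0.921 0.133 0 0 0 -0.2;0.004 -0.921 0.133 0 0 0 -0.2;0.004 -0.921 0.133 0 0 0 -0.2;0.004 -0.921 0.133 0 0 0 -0.2;0.004 -0.921 0.133 0 0 0 -0.2"
}}

```text
clock: 22.95
eef_pos: [542.4, 280.4, 297.3]
tool_rot: [3.14, -0.002, -0.129]
force: [0.5, 0.2, 0.2]
width: 50.9
gripper_force: 0.0
```

```bash
python3 - <<'E'
from h import *
s=log(); print(s['eef_pos'],s['tool_rot'],s['width'],s['force'],s['qpos'])
foot('w6.png'); shift('t6.png')
p=pk(2)
plan([([*p,193],G)])
E
```

```text
[542.39683129 280.362785   297.26455268] [ 3.13968840e+00 -1.97564864e-03 -1.28520185e-01] 50.92344659049338 [0.45888808 0.24471384 0.23764079] [-0.43059893  0.52220584 -0.15004617  1.56463083  0.08865432  1.06099067
 -2.30353469]
far end along row (expect -145): -150.3; off line: -1.6 -2.3; widths 97 96
patch diff 5.32 shift ((-0.1317805774891525, -0.0620094080639646), 0.49216325503808483)
-0.002 -0.006 0.349 0.001 -0.001 -0.003 n=3
```

Request:
{"fn": "move_arm", "kwargs": {
  "rows": "0 -0.004 0.2 0 0 0 -0.2;0 -0.004 0.3 0 0 0 -0.2;0 -0.004 0.349 0 0 0 -0.2;0 -0.004 0.349 0 0 0 -0.2;0 -0.004 0.349 0 0 0 -0.2;0 -0.004 0.349 0 0 0 1;0 -0.004 0.349 0 0 0 1;0 -0.004 0.349 0 0 0 1;0 -0.004 0.349 0 0 0 1;0 -0.004 0.349 0 0 0 1;0 -0.004 0.349 0 0 0 1"
}}

```text
clock: 23.97
eef_pos: [543.3, 285.0, 194.9]
tool_rot: [-3.139, -0.005, -0.125]
force: [0.1, -0.5, 6.1]
width: 19.2
gripper_force: 59.3
```

Request:
{"fn": "move_arm", "kwargs": {
  "rows": "0 0 -0.1 0 0 0 1;0 0 -0.2 0 0 0 1;0 0 -0.3 0 0 0 1;0 0 -0.4 0 0 0 1;0 0 -0.5 0 0 0 1;0 0 -0.573 0 0 0 1;0 0 -0.573 0 0 0 1;0 0 -0.573 0 0 0 1;0 0 -0.573 0 0 0 1;0 0 -0.573 0 0 0 1"
}}

```text
clock: 24.8
eef_pos: [541.0, 284.2, 363.3]
tool_rot: [3.14, 0.0, -0.125]
force: [0.9, 0.1, 0.3]
width: 19.4
gripper_force: 58.7
```

```bash
python3 -c "
from h import *
nxt(578,20,35)"
```

```text
[541.00485883 284.19527735 363.287949  ] 19.379401435474463
Fz -0.29 +- 0.13
lay
0.238 0.389 -0.086 -0.377 -0.149 -0.615 n=10
-0.066 -0.031 0.656 -0.116 -0.32 -0.434 n=7
0.121 -0.0 0.056 0.0 0.0 0.0 n=1
-0.32 0.0 -0.149 0.0 0.0 0.0 n=3
tub
0.07 0.728 -0.036 0.0 -0.001 -0.001 n=6
0.071 0.726 0.0 0.0 0.0 0.0 n=6
0.036 0.363 0.0 0.0 0.0 0.0 n=3
-0.0 -0.0 0.56 0.0 0.0 0.0 n=5
```

Empty again. Check how the first empty stands in the tub before choosing the spot.

```bash
python3 -c "
import cv2
i=cv2.imread('pics/t6.png')[205:325,400:540]; cv2.imwrite('pics/c6.png',cv2.resize(cv2.convertScaleAbs(i,alpha=2,beta=20),None,fx=4,fy=4))"
```

```text
(no output)
```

View pics/c6.png

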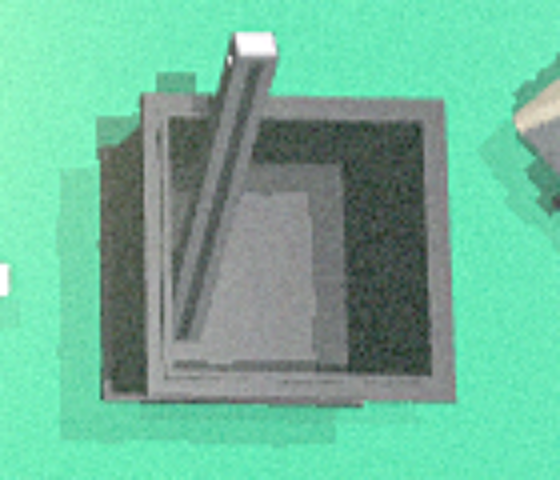

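The first empty leans against the far (+x) rim with its top at (254,45), on the tub's +y side; the next goes to the -y side.

```bash
python3 - <<'E'
from h import *
a,b=TUB+[-35,-40]; p,_=cur(); print(p)
plan([([p[0]+(a-p[0])*.47,p[1]+(b-p[1])*.47,375],G),([p[0]+(a-p[0])*.92,p[1]+(b-p[1])*.92,375],G),([a,b,375],G),([a,b,207],G)])
E
```

```text
[541.62249294 284.56500282 364.13650938]
0.013 0.981 -0.036 0.0 -0.001 -0.001 n=8
0.011 0.94 0.0 0.0 0.0 0.0 n=7
0.002 0.167 0.0 0.0 0.0 0.0 n=2
-0.0 -0.0 0.56 0.0 0.0 0.0 n=5
```

Request:
{"fn": "move_arm", "kwargs": {
  "rows": "0.013 0.98 -0.036 0 0 0 1;0.013 0.98 -0.036 0 0 0 1;0.013 0.98 -0.036 0 0 0 1;0.013 0.98 -0.036 0 0 0 1;0.013 0.98 -0.036 0 0 0 1;0.013 0.98 -0.036 0 0 0 1;0.013 0.98 -0.036 0 0 0 1;0.013 0.98 -0.036 0 0 0 1;0.013 0.98 -0.036 0 0 0 1"
}}

```text
clock: 25.95
eef_pos: [508.7, -11.1, 375.6]
tool_rot: [3.14, -0.002, -0.131]
force: [0.2, 0.7, 0.1]
width: 19.5
gripper_force: 58.9
```

Request:
{"fn": "move_arm", "kwargs": {
  "rows": "0.011 0.94 0 0 0 0 1;0.011 0.94 0 0 0 0 1;0.011 0.94 0 0 0 0 1;0.011 0.94 0 0 0 0 1;0.011 0.94 0 0 0 0 1;0.011 0.94 0 0 0 0 1;0.011 0.94 0 0 0 0 1;0.011 0.94 0 0 0 0 1;0.011 0.94 0 0 0 0 1;0.011 0.94 0 0 0 0 1"
}}

```text
clock: 26.78
eef_pos: [478.3, -285.6, 374.9]
tool_rot: [-3.14, -0.001, -0.122]
force: [0.5, 0.5, -0.5]
width: 19.4
gripper_force: 58.9
```

```bash
python3 - <<'E'
from h import *
a,b=TUB+[-35,-40]; p,_=cur(); print(p,read_state()['width'])
save('wrist','w7.png')
plan([([a,b,375],G),([a,b,207],G)])
E
```

```text
[ 478.29900287 -285.57532303  374.93710947] 19.35900719757984
0.0 0.177 -0.0 -0.001 -0.001 0.002 n=2
-0.0 -0.0 0.56 0.0 0.0 0.0 n=5
```

Request:
{"fn": "move_arm", "kwargs": {
  "rows": "0 0.177 0 0 0 0 1;0 0.177 0 0 0 0 1;0 0.177 0.15 0 0 0 1;0 0.177 0.3 0 0 0 1;0 0.177 0.45 0 0 0 1;0 0.177 0.56 0 0 0 1;0 0.177 0.56 0 0 0 1;0 0.177 0.56 0 0 0 1;0 0.177 0.56 0 0 0 0.3;0 0.177 0.56 0 0 0 0.2;0 0.177 0.56 0 0 0 0.2"
}}

```text
clock: 27.75
eef_pos: [472.4, -341.2, 210.2]
tool_rot: [3.139, -0.006, -0.124]
force: [-0.6, -0.9, 0.2]
width: 34.5
gripper_force: 0.0
```

Request:
{"fn": "move_arm", "kwargs": {
  "rows": "0 0 -0.2 0 0 0 0.2;0 0 -0.5 0 0 0 -0.2;0 0 -0.5 0 0 0 -0.2;0 0 -0.5 0 0 0 -0.2;0 0 -0.5 0 0 0 -0.2;0 0 -0.5 0 0 0 -0.2"
}}

```text
clock: 28.25
eef_pos: [471.4, -341.1, 360.9]
tool_rot: [3.139, -0.008, -0.125]
force: [-0.3, -0.4, -0.3]
width: 51.4
gripper_force: 0.0
```

```bash
python3 -c "
from h import *
back(3)"
```

```text
[ 471.42206576 -341.11627123  360.87937125]
-0.09 -1.047 0.066 0.002 -0.005 -0.001 n=8
-0.088 -1.047 0.133 0.0 0.0 0.0 n=8
```

Request:
{"fn": "move_arm", "kwargs": {
  "rows": "-0.088 -1 0.066 0 0 0 -0.2;-0.088 -1 0.066 0 0 0 -0.2;-0.088 -1 0.066 0 0 0 -0.2;-0.088 -1 0.066 0 0 0 -0.2;-0.088 -1 0.066 0 0 0 -0.2;-0.088 -1 0.066 0 0 0 -0.2;-0.088 -1 0.066 0 0 0 -0.2;-0.088 -1 0.066 0 0 0 -0.2;-0.088 -1 0.066 0 0 0 -0.2"
}}

```text
clock: 29.0
eef_pos: [481.0, -35.1, 336.8]
tool_rot: [-3.14, 0.0, -0.117]
force: [-0.6, -1.2, 0.1]
width: 51.0
gripper_force: 0.0
```

Request:
{"fn": "move_arm", "kwargs": {
  "rows": "-0.09 -1 0.133 0 0 0 -0.2;-0.09 -1 0.133 0 0 0 -0.2;-0.09 -1 0.133 0 0 0 -0.2;-0.09 -1 0.133 0 0 0 -0.2;-0.09 -1 0.133 0 0 0 -0.2;-0.09 -1 0.133 0 0 0 -0.2;-0.09 -1 0.133 0 0 0 -0.2;-0.09 -1 0.133 0 0 0 -0.2;-0.09 -1 0.133 0 0 0 -0.2;-0.09 -1 0.133 0 0 0 -0.2;-0.09 -1 0.133 0 0 0 -0.2"
}}

```text
clock: 29.92
eef_pos: [493.0, 258.6, 297.2]
tool_rot: [3.139, -0.002, -0.128]
force: [-0.5, -0.1, -0.2]
width: 51.3
gripper_force: 0.0
```

Request:
{"fn": "move_arm", "kwargs": {
  "rows": "0 -0.095 0 0 0 0 -0.2;0 -0.095 0 0 0 0 -0.2;0 -0.095 0 0 0 0 -0.2;0 -0.095 0 0 0 0 -0.2"
}}

```text
clock: 30.25
eef_pos: [496.4, 287.5, 297.5]
tool_rot: [3.14, -0.002, -0.127]
force: [-0.6, -0.0, -0.1]
width: 51.3
gripper_force: 0.0
```

```bash
python3 - <<'E'
from h import *
s=log(); print(s['eef_pos'],s['tool_rot'],s['width'],s['qpos'])
foot('w8.png'); shift('t8.png')
a=cv2.imread('pics/t8.png'); w=cv2.imread('pics/w8.png')
cv2.imwrite('pics/c8.png',np.hstack([cv2.resize(cv2.convertScaleAbs(a[205:325,400:540],alpha=2,beta=20),(350,300)),cv2.resize(w,(400,300))]))
p=pk(3)
plan([([*p,193],G)])
E
```

```text
[496.41304262 287.45354032 297.53676825] [ 3.14011409e+00 -1.88049105e-03 -1.27250399e-01] 51.34604818394199 [-0.47562372  0.46505164 -0.15008168  1.66679381  0.08177883  1.01536504
 -2.35118186]
far end along row (expect -145): -159.8; off line: -0.8 -1.8; widths 99 97
patch diff 14.52 shift ((-6.798357214292437, -0.3638676107689136), 0.11359945430799767)
-0.0 -0.004 0.349 0.001 -0.001 -0.003 n=3
```

View pics/c8.png

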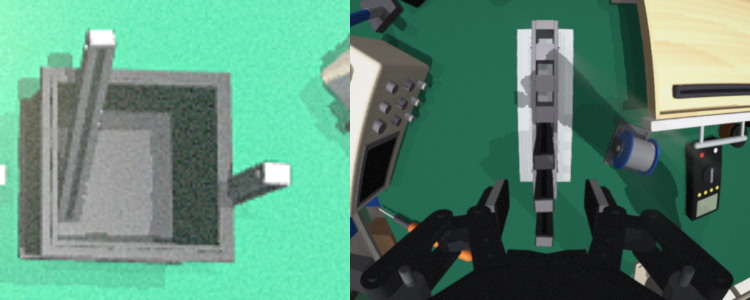

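The tub has been knocked ≈18 px to the left (+y), so the second empty apparently ended up outside its right wall (top at (278,175) of the crop). The rack is where it was. Measure both.

```bash
python3 - <<'E'
from h import *
d=pickle.load(open('top0.pkl','rb'))
q=lambda x,y,z:onz(d,400+x/2.5,205+y/2.5,z)
B=[q(*c,140) for c in[(42,68),(229,72),(235,256),(48,262)]]; print(np.round(B,1).tolist(),np.mean(B,0))
for z in (215,220,150): print('tube top',z,q(278,175,z))
print('end of visible',q(232,190,140))
save('scene','s8.png'); i=cv2.imread('pics/s8.png')[90:230,180:340]; cv2.imwrite('pics/c9.png',cv2.resize(cv2.convertScaleAbs(i,alpha=2,beta=20),None,fx=4,fy=4))
E
```

```text
[[575.1, -190.7, 140.0], [571.1, -334.9, 140.0], [429.8, -330.9, 140.0], [426.0, -189.8, 140.0]] [ 500.5191605  -261.58499226  140.        ]
tube top 215 [ 483.34325319 -341.40992199  215.        ]
tube top 220 [ 482.83205291 -339.68117636  220.        ]
tube top 150 [ 489.98885682 -363.88361513  150.        ]
end of visible [ 479.75103729 -331.68483899  140.        ]
```

View pics/c9.png

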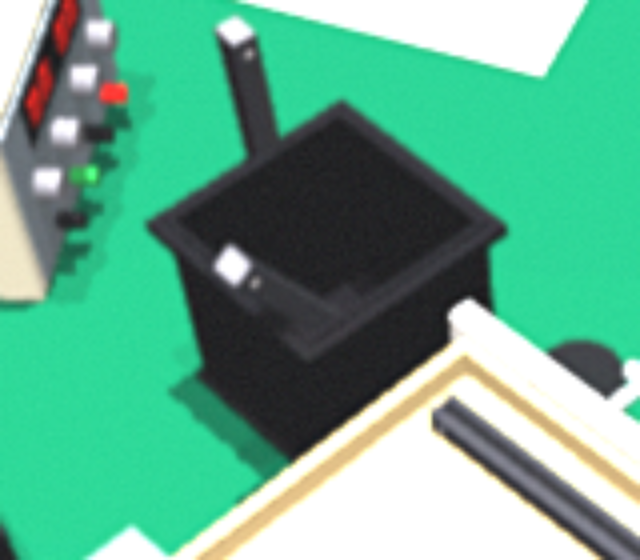

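The scene view confirms it: the second empty stands outside the tub's -y wall (top at (237,32)), the first is inside. I'll handle the current pocket, then regrasp that tube.

Request:
{"fn": "move_arm", "kwargs": {
  "rows": "0 -0.004 0.2 0 0 0 -0.2;0 -0.004 0.3 0 0 0 -0.2;0 -0.004 0.349 0 0 0 -0.2;0 -0.004 0.349 0 0 0 -0.2;0 -0.004 0.349 0 0 0 -0.2;0 -0.004 0.349 0 0 0 1;0 -0.004 0.349 0 0 0 1;0 -0.004 0.349 0 0 0 1;0 -0.004 0.349 0 0 0 1;0 -0.004 0.349 0 0 0 1;0 -0.004 0.349 0 0 0 1"
}}

```text
clock: 31.32
eef_pos: [497.3, 291.0, 195.0]
tool_rot: [-3.14, -0.005, -0.125]
force: [-1.4, -1.2, 6.5]
width: 19.4
gripper_force: 58.6
```

Request:
{"fn": "move_arm", "kwargs": {
  "rows": "0 0 -0.1 0 0 0 1;0 0 -0.2 0 0 0 1;0 0 -0.3 0 0 0 1;0 0 -0.4 0 0 0 1;0 0 -0.5 0 0 0 1;0 0 -0.573 0 0 0 1;0 0 -0.573 0 0 0 1;0 0 -0.573 0 0 0 1;0 0 -0.573 0 0 0 1;0 0 -0.573 0 0 0 1"
}}

```text
clock: 32.15
eef_pos: [495.1, 290.3, 363.1]
tool_rot: [3.139, 0.001, -0.125]
force: [-0.9, -0.1, -2.7]
width: 19.2
gripper_force: 59.7
```

```bash
sed -i 's/^TUB=.*/TUB=np.array([500.5,-262.])/' h.py; python3 - <<'E'
from h import *
nxt(578,-35,-35)
d=pickle.load(open('top0.pkl','rb'));e=pickle.load(open('scene0.pkl','rb'))
o1,r1=ray(d,511.2,275);o2,r2=ray(e,239.25,98)
A=np.c_[r1,-r2];t=np.linalg.lstsq(A,o2-o1,rcond=None)[0];print('tube top',o1+r1*t[0],o2+r2*t[1])
E
```

```text
[495.06530863 290.31300636 363.12436513] 19.21122977930957
Fz -2.11 +- 0.1
lay
0.392 0.391 -0.085 -0.377 -0.148 -0.615 n=10
-0.066 -0.031 0.656 -0.116 -0.32 -0.434 n=7
0.121 -0.0 0.056 0.0 0.0 0.0 n=1
-0.32 0.0 -0.149 0.0 0.0 0.0 n=3
tub
0.056 0.784 -0.035 0.0 -0.001 -0.001 n=6
0.057 0.782 0.0 0.0 0.0 0.0 n=6
0.029 0.391 0.0 0.0 0.0 0.0 n=3
-0.0 -0.0 0.56 0.0 0.0 0.0 n=5
tube top [ 483.37455091 -341.5157627   214.69388003] [ 483.03017081 -341.12579311  214.52383894]
```

Full. Lay at x=578.

Request:
{"fn": "move_arm", "kwargs": {
  "rows": "0.392 0.391 -0.085 -0.377 -0.148 -0.615 1;0.392 0.391 -0.085 -0.377 -0.148 -0.615 1;0.392 0.391 -0.085 -0.377 -0.148 -0.615 1;0.392 0.391 -0.085 -0.377 -0.148 -0.615 1;0.392 0.391 -0.085 -0.377 -0.148 -0.615 1;0.392 0.391 -0.085 -0.377 -0.148 -0.615 1;0.392 0.391 -0.085 -0.377 -0.148 -0.615 1;0.392 0.391 -0.085 -0.377 -0.148 -0.615 1;0.392 0.391 -0.085 -0.377 -0.148 -0.615 1;0.392 0.391 -0.085 -0.377 -0.148 -0.615 1;0.392 0.391 -0.085 -0.377 -0.148 -0.615 1;0.392 0.391 -0.085 -0.377 -0.148 -0.615 1"
}}

```text
clock: 33.55
eef_pos: [598.1, 159.8, 390.4]
tool_rot: [2.718, 0.452, 0.771]
force: [-0.1, -0.8, -1.9]
width: 19.1
gripper_force: 59.8
```

Request:
{"fn": "move_arm", "kwargs": {
  "rows": "-0.066 -0.031 0.656 -0.116 -0.32 -0.434 1;-0.066 -0.031 0.656 -0.116 -0.32 -0.434 1;-0.066 -0.031 0.656 -0.116 -0.32 -0.434 1;-0.066 -0.031 0.656 -0.116 -0.32 -0.434 1;-0.066 -0.031 0.656 -0.116 -0.32 -0.434 1;-0.066 -0.031 0.656 -0.116 -0.32 -0.434 1;-0.066 -0.031 0.656 -0.116 -0.32 -0.434 1;-0.066 -0.031 0.656 -0.116 -0.32 -0.434 1;-0.066 -0.031 0.656 -0.116 -0.32 -0.434 1;-0.066 -0.031 0.656 -0.116 -0.32 -0.434 1"
}}

```text
clock: 34.38
eef_pos: [579.2, 39.0, 235.4]
tool_rot: [3.127, 1.132, 1.554]
force: [0.7, 0.4, -2.2]
width: 19.5
gripper_force: 60.0
```

```bash
python3 - <<'E'
from h import *
s=log(); print(s['eef_pos'],s['tool_rot'],s['width'],s['force'])
save('top','t10.png')
x=578
plan([lay(x),([x,lay(x)[0][1],300],lay(x)[1])])
E
```

```text
[579.21915842  38.98542001 235.36379363] [3.12712425 1.13225646 1.55446602] 19.495155815256478 [ 0.69117487  0.39511382 -2.2030788 ]
0.127 -0.005 0.056 -0.0 -0.001 -0.004 n=1
-0.32 0.0 -0.149 0.0 0.0 0.0 n=3
```

Request:
{"fn": "move_arm", "kwargs": {
  "rows": "0.127 -0.005 0.056 0 0 0 1;0.127 -0.005 0.056 0 0 0 1;0.127 -0.005 0.056 0 0 0 1;0.127 -0.005 0.056 0 0 0 0;0.127 -0.005 0.056 0 0 0 0;0.127 -0.005 0.056 0 0 0 -0.2;0.127 -0.005 0.056 0 0 0 -0.2;0.127 -0.005 0.056 0 0 0 -0.2"
}}

```text
clock: 35.1
eef_pos: [577.2, 40.3, 194.0]
tool_rot: [3.135, 1.135, 1.565]
force: [-0.6, -0.6, -0.4]
width: 51.0
gripper_force: 0.0
```

Request:
{"fn": "move_arm", "kwargs": {
  "rows": "-0.32 0 -0.15 0 0 0 -0.2;-0.32 0 -0.15 0 0 0 -0.2;-0.32 0 -0.15 0 0 0 -0.2;-0.32 0 -0.15 0 0 0 -0.2;-0.32 0 -0.15 0 0 0 -0.2"
}}

```text
clock: 35.52
eef_pos: [577.0, 40.8, 300.4]
tool_rot: [3.132, 1.133, 1.562]
force: [-0.6, 1.0, -0.4]
width: 51.1
gripper_force: 0.0
```

```bash
python3 - <<'E'
from h import *
s=log(); print(s['eef_pos'],s['tool_rot'],s['width'],s['force'])
d=save('top','t11.png'); i=d['img'].astype(int)
# dark bars on the wooden drawer floor
m=((i.max(2)<110)).astype(np.uint8); m[:165]=0;m[272:]=0;m[:,:250]=0;m[:,398:]=0
for c in cv2.findContours(m,0,1)[0]:
    if cv2.contourArea(c)>150: r=cv2.minAreaRect(c); print(np.round(r[0]),np.round(r[1]),round(r[2],1),onz(d,*r[0],124).round(0))
for k in (4,):
    p=pk(k); plan([([560,190,390],tilt(20,40)),([*p,300],G)])
Y=down(np.radians(83))
plan([([540,-100,380],tilt(25,90)),([480,-330,340],Y)])
E
```

```text
[577.03460535  40.77785279 300.35468055] [3.13218775 1.13325252 1.56228721] 51.10015810404341 [-0.62541605  1.01429521 -0.44591154]
[328. 254.] [ 10. 111.] 90.0 [536. -20. 124.]
[395. 218.] [105.   4.] 90.0 [ 608. -152.  124.]
[316. 218.] [105. 133.] 90.0 [609.   3. 124.]
-0.064 -0.055 -0.579 0.219 0.467 0.525 n=10
-0.003 -0.563 0.163 0.219 0.065 0.518 n=8
-0.443 -0.122 0.311 0.001 0.444 -0.001 n=6
-0.638 -0.2 0.445 0.017 0.277 0.077 n=6
```

Request:
{"fn": "move_arm", "kwargs": {
  "rows": "-0.064 -0.055 -0.579 0.219 0.467 0.525 -0.2;-0.064 -0.055 -0.579 0.219 0.467 0.525 -0.2;-0.064 -0.055 -0.579 0.219 0.467 0.525 -0.2;-0.064 -0.055 -0.579 0.219 0.467 0.525 -0.2;-0.064 -0.055 -0.579 0.219 0.467 0.525 -0.2;-0.064 -0.055 -0.579 0.219 0.467 0.525 -0.2;-0.064 -0.055 -0.579 0.219 0.467 0.525 -0.2;-0.064 -0.055 -0.579 0.219 0.467 0.525 -0.2;-0.064 -0.055 -0.579 0.219 0.467 0.525 -0.2;-0.064 -0.055 -0.579 0.219 0.467 0.525 -0.2;-0.064 -0.055 -0.579 0.219 0.467 0.525 -0.2;-0.064 -0.055 -0.579 0.219 0.467 0.525 -0.2"
}}

```text
clock: 36.57
eef_pos: [559.8, 190.0, 388.5]
tool_rot: [2.871, 0.227, 0.67]
force: [0.0, 0.9, 0.5]
width: 51.2
gripper_force: 0.0
```

Request:
{"fn": "move_arm", "kwargs": {
  "rows": "-0.003 -0.563 0.163 0.219 0.065 0.518 -0.2;-0.003 -0.563 0.163 0.219 0.065 0.518 -0.2;-0.003 -0.563 0.163 0.219 0.065 0.518 -0.2;-0.003 -0.563 0.163 0.219 0.065 0.518 -0.2;-0.003 -0.563 0.163 0.219 0.065 0.518 -0.2;-0.003 -0.563 0.163 0.219 0.065 0.518 -0.2;-0.003 -0.563 0.163 0.219 0.065 0.518 -0.2;-0.003 -0.563 0.163 0.219 0.065 0.518 -0.2;-0.003 -0.563 0.163 0.219 0.065 0.518 -0.2;-0.003 -0.563 0.163 0.219 0.065 0.518 -0.2;-0.003 -0.563 0.163 0.219 0.065 0.518 -0.2;-0.003 -0.563 0.163 0.219 0.065 0.518 -0.2"
}}

```text
clock: 37.57
eef_pos: [450.8, 295.0, 299.2]
tool_rot: [3.141, 0.002, -0.121]
force: [-0.2, 0.0, -0.0]
width: 51.1
gripper_force: 0.0
```

```bash
python3 - <<'E'
from h import *
s=log(); print(s['eef_pos'],s['tool_rot'],s['width'],s['force'])
foot('w12.png')
d=save('top','t12.png'); i=d['img'].astype(int)
m=((i.max(2)<90)).astype(np.uint8); m[:165]=0;m[272:]=0;m[:,:256]=0;m[:,392:]=0
for c in cv2.findContours(m,0,1)[0]:
    if cv2.contourArea(c)>150: r=cv2.minAreaRect(c); print(np.round(r[0]),np.round(r[1]),round(r[2],1),onz(d,*r[0],124).round(0))
p=pk(4); plan([([*p,193],G)])
# wrist: tube top light patch near (314,259)
w=cv2.imread('pics/w12.png',0)[225:300,285:345]; b=(w>w.mean()+0).astype(np.uint8)
print(w.min(),w.max())
cv2.imwrite('pics/c12.png',np.hstack([cv2.resize(cv2.imread('pics/t12.png')[150:290,235:545],(450,203)),cv2.resize(cv2.imread('pics/w12.png'),(271,203))]))
E
```

```text
[450.81015377 294.9978866  299.23996776] [ 3.14057129e+00  1.61118045e-03 -1.21208739e-01] 51.06802325637993 [-0.15239776  0.04709091 -0.04073248]
far end along row (expect -145): -143.5; off line: -1.0 -1.9; widths 99 97
0.001 0.001 0.355 0.001 0.001 0.001 n=3
0 223
```

View pics/c12.png

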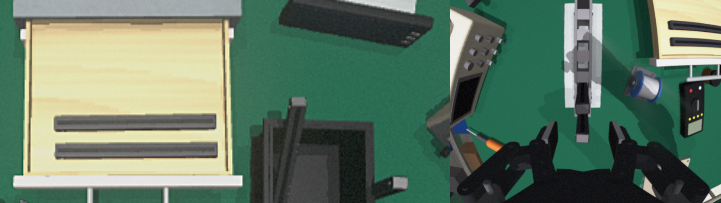

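Two full tubes lie flat in the drawer; first empty in the tub; rack unmoved, tube 5 under the gripper.

Request:
{"fn": "move_arm", "kwargs": {
  "rows": "0 0 0.2 0 0 0 -0.2;0 0 0.3 0 0 0 -0.2;0 0 0.355 0 0 0 -0.2;0 0 0.355 0 0 0 -0.2;0 0 0.355 0 0 0 -0.2;0 0 0.355 0 0 0 1;0 0 0.355 0 0 0 1;0 0 0.355 0 0 0 1;0 0 0.355 0 0 0 1;0 0 0.355 0 0 0 1;0 0 0.355 0 0 0 1"
}}

```text
clock: 38.58
eef_pos: [452.0, 295.2, 195.2]
tool_rot: [-3.139, -0.002, -0.124]
force: [-0.2, -0.6, 6.6]
width: 19.4
gripper_force: 59.1
```

Request:
{"fn": "move_arm", "kwargs": {
  "rows": "0 0 -0.1 0 0 0 1;0 0 -0.2 0 0 0 1;0 0 -0.3 0 0 0 1;0 0 -0.4 0 0 0 1;0 0 -0.5 0 0 0 1;0 0 -0.573 0 0 0 1;0 0 -0.573 0 0 0 1;0 0 -0.573 0 0 0 1;0 0 -0.573 0 0 0 1;0 0 -0.573 0 0 0 1"
}}

```text
clock: 39.42
eef_pos: [450.2, 293.7, 363.8]
tool_rot: [3.139, 0.003, -0.124]
force: [0.1, -0.1, 0.2]
width: 19.2
gripper_force: 59.2
```

```bash
python3 - <<'E'
from h import *
nxt(616,-35,-35)
E
```

```text
[450.17851386 293.73208085 363.83702097] 19.22384451845988
Fz 0.04 +- 0.1
lay
0.668 0.368 -0.085 -0.377 -0.147 -0.614 n=10
-0.066 -0.031 0.656 -0.116 -0.32 -0.434 n=7
0.121 -0.0 0.056 0.0 0.0 0.0 n=1
-0.32 0.0 -0.149 0.0 0.0 0.0 n=3
tub
0.116 0.781 -0.034 0.0 0.001 -0.0 n=6
0.117 0.779 0.0 0.0 0.0 0.0 n=6
0.059 0.39 0.0 0.0 0.0 0.0 n=3
-0.0 -0.0 0.56 0.0 0.0 0.0 n=5
```

Empty. Carry to the (moved) tub, -y side inside; check the tub patch against the last picture on the way.

```bash
sed -i "s/def shift(fn,box=(205,325,400,540)):/def shift(fn,box=(205,325,380,540),ref='pics\/t12.png'):/; s/a=pickle.load(open('top0.pkl','rb'))\['img'\]; b=/a=cv2.imread(ref)[:,:,::-1].copy(); b=/" h.py
python3 - <<'E'
from h import *
a,b=TUB+[-30,-26]; p,_=cur()
plan([([p[0]+(a-p[0])*.45,p[1]+(b-p[1])*.45,375],G)])
E
```

```text
0.137 0.863 -0.034 0.0 0.001 -0.0 n=7
```

Request:
{"fn": "move_arm", "kwargs": {
  "rows": "0.137 0.863 -0.034 0 0 0 1;0.137 0.863 -0.034 0 0 0 1;0.137 0.863 -0.034 0 0 0 1;0.137 0.863 -0.034 0 0 0 1;0.137 0.863 -0.034 0 0 0 1;0.137 0.863 -0.034 0 0 0 1;0.137 0.863 -0.034 0 0 0 1;0.137 0.863 -0.034 0 0 0 1"
}}

```text
clock: 40.48
eef_pos: [459.8, 27.5, 375.7]
tool_rot: [3.139, -0.0, -0.132]
force: [0.3, 1.0, -0.9]
width: 18.9
gripper_force: 59.3
```

```bash
python3 - <<'E'
from h import *
shift('t13.png')
a,b=TUB+[-30,-26]; p,_=cur(); print(p,read_state()['width'])
plan([([a,b+30,375],G),([a,b,375],G),([a,b,207],G)])
E
```

```text
patch diff 7.57 shift ((-0.032382679610407195, 0.39143030448086336), 0.9544516458113989)
[459.76334019  30.59049142 375.49804714] 19.385537140780432
0.158 0.95 0.002 0.0 0.0 -0.003 n=7
0.012 0.099 0.0 0.0 0.0 0.0 n=1
-0.0 -0.0 0.56 0.0 0.0 0.0 n=5
```

Tub unchanged since last look.

Request:
{"fn": "move_arm", "kwargs": {
  "rows": "0.158 0.95 0 0 0 0 1;0.158 0.95 0 0 0 0 1;0.158 0.95 0 0 0 0 1;0.158 0.95 0 0 0 0 1;0.158 0.95 0 0 0 0 1;0.158 0.95 0 0 0 0 1;0.158 0.95 0 0 0 0 1;0.158 0.95 0 0 0 0 1;0.158 0.95 0 0 0 0 1;0.158 0.95 0 0 0 0 1"
}}

```text
clock: 41.37
eef_pos: [472.5, -254.2, 374.9]
tool_rot: [-3.14, 0.001, -0.121]
force: [0.7, 0.4, -0.3]
width: 19.3
gripper_force: 59.3
```

```bash
python3 - <<'E'
from h import *
a,b=TUB+[-30,-26]; p,r=cur(); print(p,read_state()['width'])
d=save('wrist','w13.png')
# where should the tub's rim corners show, and is there an edge? report dark mask extent vs green at rim height rows
f=240/np.tan(np.radians(d['vfov'])/2);T=np.linalg.inv(np.array(d['T_tool_cam']))
w=cv2.imread('pics/w13.png')
for c in [(575,-191,140),(571,-335,140),(430,-331,140),(426,-190,140)]:
    q=T[:3,:3]@r.inv().apply(np.array(c)-p)+T[:3,3]; th=np.arctan2(np.hypot(q[0],q[1]),-q[2]); n=np.hypot(q[0],q[1])
    print(c,(d['cx']+f*th*q[0]/n).round(),(d['cy']-f*th*q[1]/n).round())
g=(w[:,:,1].astype(int)-w[:,:,2]>25)
for v in (60,100,140,180): print(v,np.where(~g[v,150:560])[0][[0,-1]]+150, ''.join('.' if x else '#' for x in g[v,100:600:8]))
plan([([a,b,375],G),([a,b,207],G)])
E
```

```text
[ 472.48343503 -254.21202831  374.89065608] 19.342891554048574
(575, -191, 140) 238.0 108.0
(571, -335, 140) 386.0 94.0
(430, -331, 140) 394.0 234.0
(426, -190, 140) 259.0 253.0
60 [150 559] #############..................................################
100 [150 559] ##############......###.############..........#################
140 [150 559] ##############....###################.............#############
180 [150 559] ###############....###################..............###########
0.007 0.114 0.0 -0.001 0.001 0.002 n=1
-0.0 -0.0 0.56 0.0 0.0 0.0 n=5
```

Tub edges in the wrist view (cols 244–392) agree with the prediction. Insert and release.

Request:
{"fn": "move_arm", "kwargs": {
  "rows": "0.007 0.114 0 0 0 0 1;0.007 0.114 0 0 0 0 1;0.007 0.114 0.15 0 0 0 1;0.007 0.114 0.3 0 0 0 1;0.007 0.114 0.45 0 0 0 1;0.007 0.114 0.56 0 0 0 1;0.007 0.114 0.56 0 0 0 1;0.007 0.114 0.56 0 0 0 1;0.007 0.114 0.56 0 0 0 0.3;0.007 0.114 0.56 0 0 0 0.2;0.007 0.114 0.56 0 0 0 0.2"
}}

```text
clock: 42.33
eef_pos: [470.9, -291.3, 210.1]
tool_rot: [3.139, -0.004, -0.123]
force: [0.0, -0.1, -0.4]
width: 34.1
gripper_force: 0.0
```

Request:
{"fn": "move_arm", "kwargs": {
  "rows": "0 0 -0.2 0 0 0 0.2;0 0 -0.5 0 0 0 -0.2;0 0 -0.5 0 0 0 -0.2;0 0 -0.5 0 0 0 -0.2;0 0 -0.5 0 0 0 -0.2;0 0 -0.5 0 0 0 -0.2"
}}

```text
clock: 42.83
eef_pos: [470.3, -291.2, 360.8]
tool_rot: [3.139, -0.006, -0.124]
force: [-1.6, -0.0, -0.4]
width: 51.3
gripper_force: 0.0
```

```bash
python3 - <<'E'
from h import *
p,r=cur(); print(p)
# bright plugs of tubes in the top view near the tub, and in the scene view
for n,box in(('top',(180,330,380,560)),('scene',(70,240,170,345))):
    d=save(n,n+'14.png'); i=d['img'].astype(int); t,o,l,q=box
    m=((i.min(2)>110)&(i.max(2)-i.min(2)<25)).astype(np.uint8)
    z=np.zeros_like(m); z[t:o,l:q]=m[t:o,l:q]
    k,lb,st,ce=cv2.connectedComponentsWithStats(z)
    print(n,[(ce[j].round(1).tolist(),int(st[j,4])) for j in range(1,k) if 15<st[j,4]<250])
E
```

```text
[ 470.28473767 -291.23056665  360.82366677]
top [([440.2, 219.2], 48), ([556.9, 222.2], 20), ([390.5, 274.5], 176), ([510.0, 281.8], 30)]
scene [([237.7, 155.8], 27), ([172.2, 234.9], 55)]
```

Request:
{"fn": "move_arm", "kwargs": {
  "rows": "0 -0.7 0 0 0 0 -0.2;0 -0.7 0 0 0 0 -0.2;0 -0.7 0 0 0 0 -0.2;0 -0.7 0 0 0 0 -0.2;0 -0.7 0 0 0 0 -0.2;0 -0.7 0 0 0 0 -0.2;0 -0.7 0 0 0 0 -0.2"
}}

```text
clock: 43.52
eef_pos: [495.0, -78.9, 356.2]
tool_rot: [-3.141, 0.003, -0.117]
force: [-0.8, -0.3, 0.6]
width: 51.3
gripper_force: 0.0
```

```bash
python3 - <<'E'
from h import *
p,r=cur(); print(p)
D={}
for n,box in(('top',(180,330,400,540)),('scene',(70,240,170,345))):
    d=save(n,n+'15.png'); D[n]=d; i=d['img'].astype(int); t,o,l,q=box
    m=((i.min(2)>100)&(i.max(2)-i.min(2)<25)).astype(np.uint8)
    z=np.zeros_like(m); z[t:o,l:q]=m[t:o,l:q]
    k,lb,st,ce=cv2.connectedComponentsWithStats(z)
    print(n,[(ce[j].round(1).tolist(),int(st[j,4])) for j in range(1,k) if 15<st[j,4]<250])
a=cv2.imread('pics/top15.png')[195:315,400:540];b=cv2.imread('pics/scene15.png')[80:220,180:340]
e=lambda i,s:cv2.resize(cv2.convertScaleAbs(i,alpha=2,beta=20),s,interpolation=cv2.INTER_CUBIC)
cv2.imwrite('pics/c15.png',np.hstack([e(a,(420,360)),e(b,(411,360))])[:,:800])
E
```

```text
[495.0008004  -78.86751972 356.19222723]
top [([440.2, 195.8], 39), ([437.0, 242.7], 33), ([484.6, 278.2], 74), ([510.4, 278.2], 71)]
scene [([323.7, 81.9], 23), ([242.3, 94.8], 24), ([254.4, 103.6], 28), ([200.5, 108.2], 19), ([195.9, 121.5], 21), ([191.4, 134.2], 20), ([237.7, 156.1], 34), ([172.4, 234.5], 65)]
```

```bash
python3 - <<'E'
from h import *
d=pickle.load(open('top0.pkl','rb'));e=pickle.load(open('scene0.pkl','rb'))
def tri(a,b):
    o1,r1=ray(d,*a);o2,r2=ray(e,*b);t=np.linalg.lstsq(np.c_[r1,-r2],o2-o1,rcond=None)[0];x,y=o1+r1*t[0],o2+r2*t[1]
    print(((x+y)/2).round(1),np.linalg.norm(x-y).round(1))
tri((510.4,278.2),(242.3,94.8));tri((484.6,278.2),(254.4,103.6));tri((440.2,219.2),(237.7,156))
E
```

```text
[ 476.7 -336.9  222. ] 0.8
[ 477.9 -292.6  223.5] 2.5
[ 589.5 -225.2  195.5] 1.2
```

View pics/c15.png

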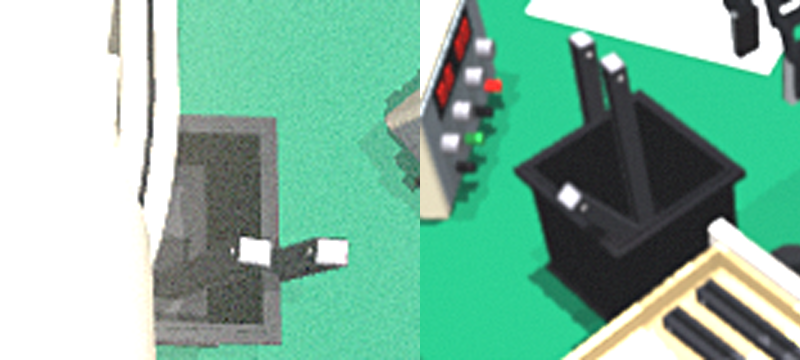

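Two tubes near each other: third empty stands upright inside at (478,-293), the stray stands upright outside at (477,-337, top 222). Regrasp the stray with the jaws closing along x.

```bash
python3 - <<'E'
from h import *
Y=down(np.radians(83))
plan([([476.7,-300,350],down(np.radians(60))),([476.7,-337,300],Y)])
E
```

```text
0.03 0.725 0.023 -0.0 0.002 -0.746 n=10
-0.107 0.062 0.167 0.0 0.0 -0.256 n=4
```

Request:
{"fn": "move_arm", "kwargs": {
  "rows": "0.03 0.725 0.023 0 0 -0.746 -0.2;0.03 0.725 0.023 0 0 -0.746 -0.2;0.03 0.725 0.023 0 0 -0.746 -0.2;0.03 0.725 0.023 0 0 -0.746 -0.2;0.03 0.725 0.023 0 0 -0.746 -0.2;0.03 0.725 0.023 0 0 -0.746 -0.2;0.03 0.725 0.023 0 0 -0.746 -0.2;0.03 0.725 0.023 0 0 -0.746 -0.2;0.03 0.725 0.023 0 0 -0.746 -0.2;0.03 0.725 0.023 0 0 -0.746 -0.2;0.03 0.725 0.023 0 0 -0.746 -0.2;0.03 0.725 0.023 0 0 -0.746 -0.2"
}}

```text
clock: 44.62
eef_pos: [476.1, -301.0, 350.0]
tool_rot: [-3.14, 0.001, 1.042]
force: [-0.6, -0.4, -0.5]
width: 51.1
gripper_force: 0.0
```

Request:
{"fn": "move_arm", "kwargs": {
  "rows": "-0.107 0.062 0.167 0 0 -0.256 -0.2;-0.107 0.062 0.167 0 0 -0.256 -0.2;-0.107 0.062 0.167 0 0 -0.256 -0.2;-0.107 0.062 0.167 0 0 -0.256 -0.2;-0.107 0.062 0.167 0 0 -0.256 -0.2;-0.107 0.062 0.167 0 0 -0.256 -0.2;-0.107 0.062 0.167 0 0 -0.256 -0.2"
}}

```text
clock: 45.2
eef_pos: [477.8, -336.1, 301.2]
tool_rot: [3.141, 0.001, 1.448]
force: [-0.1, 1.0, 0.6]
width: 51.4
gripper_force: 0.0
```

```bash
python3 - <<'E'
from h import *
p,r=cur(); print(p,read_state()['tool_rot'],read_state()['width'])
d=save('wrist','w16.png'); i=d['img'].astype(int)
m=((i.min(2)>75)&(i.max(2)-i.min(2)<25)).astype(np.uint8); z=np.zeros_like(m); z[150:400,255:380]=m[150:400,255:380]
k,lb,st,ce=cv2.connectedComponentsWithStats(z)
for j in range(1,k):
    if st[j,4]>60: print(ce[j].round(),st[j],wonz(d,p,r,*ce[j],222).round(1), i[lb==j].mean(0).round())
plan([([476.7,-337,187],down(np.radians(83)))])
E
```

```text
[ 477.78311382 -336.13606905  301.17088305] [3.14128441e+00 1.04822928e-03 1.44780381e+00] 51.380356403215785
[287. 178.] [276 164  23  29 613] [ 468.3 -289.5  222. ] [83. 81. 85.]
[318. 255.] [307 242  22  26 460] [ 480.2 -336.7  222. ] [87. 85. 90.]
[369. 339.] [360 330  17  17 174] [ 506.6 -399.4  222. ] [114. 111. 118.]
[338. 364.] [329 356  18  16 176] [ 484.6 -417.1  222. ] [112. 109. 116.]
[368. 391.] [347 374  33  26 425] [ 503.5 -444.5  222. ] [153. 152. 148.]
[312. 385.] [303 377  17  16 164] [ 464.3 -433.5  222. ] [111. 108. 115.]
-0.003 -0.003 0.38 0.0 0.001 -0.0 n=3
```

Request:
{"fn": "move_arm", "kwargs": {
  "rows": "-0.002 0.004 0.2 0 0 0 -0.2;-0.002 0.004 0.3 0 0 0 -0.2;-0.002 0.004 0.38 0 0 0 -0.2;-0.002 0.004 0.38 0 0 0 -0.2;-0.002 0.004 0.38 0 0 0 -0.2;-0.002 0.004 0.38 0 0 0 1;-0.002 0.004 0.38 0 0 0 1;-0.002 0.004 0.38 0 0 0 1;-0.002 0.004 0.38 0 0 0 1;-0.002 0.004 0.38 0 0 0 1;-0.002 0.004 0.38 0 0 0 1"
}}

```text
clock: 46.17
eef_pos: [478.7, -337.8, 188.8]
tool_rot: [3.141, 0.002, 1.45]
force: [-1.2, 1.1, 6.6]
width: 15.4
gripper_force: 58.1
```

Request:
{"fn": "move_arm", "kwargs": {
  "rows": "0 0 -0.1 0 0 0 1;0 0 -0.2 0 0 0 1;0 0 -0.3 0 0 0 1;0 0 -0.4 0 0 0 1;0 0 -0.5 0 0 0 1;0 0 -0.62 0 0 0 1;0 0 -0.62 0 0 0 1;0 0 -0.62 0 0 0 1;0 0 -0.62 0 0 0 1;0 0 -0.62 0 0 0 1"
}}

```text
clock: 47.0
eef_pos: [477.9, -336.7, 371.6]
tool_rot: [-3.139, -0.0, 1.45]
force: [-0.8, 0.6, -1.0]
width: 15.3
gripper_force: 58.4
```

```bash
python3 - <<'E'
from h import *
p,r=cur(); print(p,read_state()['tool_rot'],read_state()['width'])
Y=down(np.radians(83))
weigh(4)
plan([([535,-330,375],Y),([535,-297,375],Y),([535,-297,207],Y)])
# tube tops/tub in top & scene: rim and held tube bottom check
d=save('scene','s17.png')
E
```

```text
[ 477.88439605 -336.65646405  371.55888509] [-3.13898438e+00 -2.78189709e-04  1.45001103e+00] 15.328396929439556
Fz -0.27 +- 0.09
0.045 0.185 -0.012 -0.002 -0.0 0.001 n=2
0.109 -0.013 -0.0 0.0 0.0 0.0 n=1
0.0 -0.0 0.56 0.0 0.0 0.0 n=5
```

Request:
{"fn": "move_arm", "kwargs": {
  "rows": "0.045 0.185 -0.012 0 0 0 1;0.045 0.185 -0.012 0 0 0 1;0.045 0.185 -0.012 0 0 0 1;0.154 0.172 -0.012 0 0 0 1;0.154 0.172 -0.012 0 0 0 1;0.154 0.172 -0.012 0 0 0 1"
}}

```text
clock: 47.75
eef_pos: [535.4, -295.5, 375.7]
tool_rot: [-3.14, -0.001, 1.453]
force: [-0.1, -0.5, 0.5]
width: 15.4
gripper_force: 58.5
```

Request:
{"fn": "move_arm", "kwargs": {
  "rows": "0 0 0.15 0 0 0 1;0 0 0.3 0 0 0 1;0 0 0.45 0 0 0 1;0 0 0.56 0 0 0 1;0 0 0.56 0 0 0 1;0 0 0.56 0 0 0 1;0 0 0.56 0 0 0 0.3;0 0 0.56 0 0 0 0.3;0 0 0.56 0 0 0 0.3"
}}

```text
clock: 48.5
eef_pos: [536.9, -298.4, 210.9]
tool_rot: [3.137, 0.002, 1.45]
force: [0.1, 0.6, -0.9]
width: 30.0
gripper_force: 0.0
```

Request:
{"fn": "move_arm", "kwargs": {
  "rows": "0 0 -0.2 0 0 0 0.3;0 0 -0.5 0 0 0 -0.2;0 0 -0.5 0 0 0 -0.2;0 0 -0.5 0 0 0 -0.2;0 0 -0.5 0 0 0 -0.2;0 0 -0.5 0 0 0 -0.2"
}}

```text
clock: 49.0
eef_pos: [536.4, -297.8, 361.7]
tool_rot: [3.136, 0.003, 1.45]
force: [0.6, -0.1, -0.5]
width: 51.2
gripper_force: 0.0
```

```bash
python3 - <<'E'
from h import *
p,r=cur(); q=pk(5); print(p,q)
plan([([480,-60,345],down(np.radians(50))),([455,160,340],G),([*q,300],G)])
E
```

```text
[ 536.43383803 -297.77261148  361.72007969] [405.274  299.9565]
0.764 -0.283 0.052 0.004 0.001 0.368 n=6
0.508 -0.535 0.017 0.0 -0.0 0.634 n=8
-0.222 -0.443 0.133 0.0 0.0 0.0 n=4
```

Request:
{"fn": "move_arm", "kwargs": {
  "rows": "0.764 -0.283 0.052 0 0 0.368 -0.2;0.764 -0.283 0.052 0 0 0.368 -0.2;0.764 -0.283 0.052 0 0 0.368 -0.2;0.764 -0.283 0.052 0 0 0.368 -0.2;0.764 -0.283 0.052 0 0 0.368 -0.2;0.764 -0.283 0.052 0 0 0.368 -0.2;0.764 -0.283 0.052 0 0 0.368 -0.2;0.764 -0.283 0.052 0 0 0.368 -0.2"
}}

```text
clock: 49.67
eef_pos: [477.7, -57.2, 342.1]
tool_rot: [-3.14, 0.001, 0.878]
force: [0.2, -0.6, 0.0]
width: 51.4
gripper_force: 0.0
```

Request:
{"fn": "move_arm", "kwargs": {
  "rows": "0.508 -0.535 0.017 0 0 0.634 -0.2;0.508 -0.535 0.017 0 0 0.634 -0.2;0.508 -0.535 0.017 0 0 0.634 -0.2;0.508 -0.535 0.017 0 0 0.634 -0.2;0.508 -0.535 0.017 0 0 0.634 -0.2;0.508 -0.535 0.017 0 0 0.634 -0.2;0.508 -0.535 0.017 0 0 0.634 -0.2;0.508 -0.535 0.017 0 0 0.634 -0.2;0.508 -0.535 0.017 0 0 0.634 -0.2;0.508 -0.535 0.017 0 0 0.634 -0.2;0.508 -0.535 0.017 0 0 0.634 -0.2"
}}

```text
clock: 50.58
eef_pos: [454.2, 159.2, 336.9]
tool_rot: [3.14, 0.001, -0.123]
force: [-0.1, -0.3, -0.3]
width: 51.0
gripper_force: 0.0
```

Request:
{"fn": "move_arm", "kwargs": {
  "rows": "-0.222 -0.443 0.133 0 0 0 -0.2;-0.222 -0.443 0.133 0 0 0 -0.2;-0.222 -0.443 0.133 0 0 0 -0.2;-0.222 -0.443 0.133 0 0 0 -0.2;-0.222 -0.443 0.133 0 0 0 -0.2;-0.222 -0.443 0.133 0 0 0 -0.2;-0.222 -0.443 0.133 0 0 0 -0.2"
}}

```text
clock: 51.17
eef_pos: [405.0, 299.0, 297.2]
tool_rot: [3.14, 0.001, -0.124]
force: [0.1, -0.8, 0.2]
width: 51.3
gripper_force: 0.0
```

```bash
python3 - <<'E'
from h import *
p,r=cur(); print(p,read_state()['tool_rot'],read_state()['width'],read_state()['qpos'])
d=save('wrist','w18.png'); i=d['img'].astype(int)
m=((i.min(2)>75)&(i.max(2)-i.min(2)<25)).astype(np.uint8); z=np.zeros_like(m); z[200:330,270:365]=m[200:330,270:365]
k,lb,st,ce=cv2.connectedComponentsWithStats(z)
for j in range(1,k):
    if st[j,4]>60: print(ce[j].round(),st[j],wonz(d,p,r,*ce[j],228).round(1), i[lb==j].mean(0).round())
plan([([*pk(5),193],G)])
# tubes near tub
D={}
for n,box in(('top',(180,330,400,540)),('scene',(70,240,205,345))):
    d=save(n,n+'18.png'); i=d['img'].astype(int); t,o,l,q=box
    m=((i.min(2)>100)&(i.max(2)-i.min(2)<25)).astype(np.uint8)
    z=np.zeros_like(m); z[t:o,l:q]=m[t:o,l:q]
    k,lb,st,ce=cv2.connectedComponentsWithStats(z)
    print(n,[(ce[j].round(1).tolist(),int(st[j,4])) for j in range(1,k) if 15<st[j,4]<250])
E
```

```text
[404.95671715 299.02530962 297.15286086] [ 3.14003484e+00  5.42703724e-04 -1.24076454e-01] 51.269368026596446 [-0.60847968  0.35927435 -0.11470333  1.84677947  0.05064423  0.93983824
 -2.44074436]
[285. 211.] [270 200  28  33 589] [435.4 311.7 228. ] [195. 198. 201.]
[338. 211.] [325 200  31  33 647] [431.7 283.1 228. ] [191. 194. 197.]
[320. 253.] [310 249  15  13  81] [408.8 295.8 228. ] [85. 84. 89.]
-0.0 -0.005 0.348 0.001 0.0 -0.001 n=3
top [([440.3, 219.5], 55), ([400.5, 274.5], 16), ([485.5, 294.4], 62), ([479.5, 304.5], 80)]
scene [([237.7, 155.9], 35)]
```

Request:
{"fn": "move_arm", "kwargs": {
  "rows": "0 0 0.2 0 0 0 -0.2;0 0 0.3 0 0 0 -0.2;0 0 0.348 0 0 0 -0.2;0 0 0.348 0 0 0 -0.2;0 0 0.348 0 0 0 -0.2;0 0 0.348 0 0 0 1;0 0 0.348 0 0 0 1;0 0 0.348 0 0 0 1;0 0 0.348 0 0 0 1;0 0 0.348 0 0 0 1;0 0 0.348 0 0 0 1"
}}

```text
clock: 52.23
eef_pos: [405.3, 301.3, 194.9]
tool_rot: [-3.139, -0.002, -0.124]
force: [-0.6, -0.7, 8.1]
width: 19.3
gripper_force: 58.9
```

Request:
{"fn": "move_arm", "kwargs": {
  "rows": "0 0 -0.1 0 0 0 1;0 0 -0.2 0 0 0 1;0 0 -0.3 0 0 0 1;0 0 -0.4 0 0 0 1;0 0 -0.5 0 0 0 1;0 0 -0.573 0 0 0 1;0 0 -0.573 0 0 0 1;0 0 -0.573 0 0 0 1;0 0 -0.573 0 0 0 1;0 0 -0.573 0 0 0 1"
}}

```text
clock: 53.07
eef_pos: [403.3, 299.6, 363.2]
tool_rot: [3.139, 0.003, -0.124]
force: [-0.3, -0.0, -2.6]
width: 19.1
gripper_force: 60.1
```

```bash
python3 - <<'E'
from h import *
nxt(616,-35,-35)
d=pickle.load(open('scene0.pkl','rb'));i=cv2.imread('pics/scene18.png').astype(int)
t,o,l,q=(70,240,205,345)
for th in(60,75,90):
    m=((i.min(2)>th)&(i.max(2)-i.min(2)<25)).astype(np.uint8); z=np.zeros_like(m); z[t:o,l:q]=m[t:o,l:q]
    k,lb,st,ce=cv2.connectedComponentsWithStats(z); print(th,[(ce[j].round(1).tolist(),int(st[j,4])) for j in range(1,k) if 10<st[j,4]<250])
e=pickle.load(open('top0.pkl','rb'))
def proj(d,p):
    E=np.linalg.inv(d['extrinsics']);c=E[:3,:3]@p+E[:3,3];f=240/np.tan(np.radians(d['vfov'])/2);return np.round([d['cx']+f*c[0]/-c[2],d['cy']-f*c[1]/-c[2]],1)
for a in((485.5,294.4),(479.5,304.5)):
    for z in(150,180,200,220): p=onz(e,*a,z); print(a,p.round(0),proj(d,p))
E
```

```text
[403.27341754 299.64940449 363.18568316] 19.10927820561686
Fz -2.58 +- 0.18
lay
0.825 0.369 -0.086 -0.377 -0.147 -0.614 n=10
-0.066 -0.031 0.656 -0.116 -0.32 -0.434 n=7
0.121 -0.0 0.056 0.0 0.0 0.0 n=1
-0.32 0.0 -0.149 0.0 0.0 0.0 n=3
tub
0.178 0.782 -0.035 0.001 0.001 -0.0 n=6
0.18 0.779 0.0 0.0 0.0 0.0 n=6
0.09 0.39 0.0 0.0 0.0 0.0 n=3
-0.0 -0.0 0.56 0.0 0.0 0.0 n=5
60 [([205.9, 97.5], 16), ([263.5, 104.2], 19), ([237.7, 156.0], 55), ([338.0, 222.8], 13)]
75 [([205.8, 96.9], 12), ([263.4, 103.9], 14), ([237.5, 156.0], 48)]
90 [([263.5, 103.9], 11), ([237.8, 155.9], 42)]
(485.5, 294.4) [ 454. -313.  150.] [261.  119.5]
(485.5, 294.4) [ 452. -304.  180.] [262.7 110.8]
(485.5, 294.4) [ 450. -299.  200.] [263.9 104.8]
(485.5, 294.4) [ 449. -293.  220.] [265.1  98.5]
(479.5, 304.5) [ 435. -301.  150.] [270.5 118. ]
(479.5, 304.5) [ 433. -293.  180.] [272.2 109.3]
(479.5, 304.5) [ 432. -287.  200.] [273.3 103.2]
(479.5, 304.5) [ 431. -281.  220.] [274.5  97. ]
```

Full. Lay at x=616.

Request:
{"fn": "move_arm", "kwargs": {
  "rows": "0.825 0.369 -0.086 -0.377 -0.147 -0.614 1;0.825 0.369 -0.086 -0.377 -0.147 -0.614 1;0.825 0.369 -0.086 -0.377 -0.147 -0.614 1;0.825 0.369 -0.086 -0.377 -0.147 -0.614 1;0.825 0.369 -0.086 -0.377 -0.147 -0.614 1;0.825 0.369 -0.086 -0.377 -0.147 -0.614 1;0.825 0.369 -0.086 -0.377 -0.147 -0.614 1;0.825 0.369 -0.086 -0.377 -0.147 -0.614 1;0.825 0.369 -0.086 -0.377 -0.147 -0.614 1;0.825 0.369 -0.086 -0.377 -0.147 -0.614 1;0.825 0.369 -0.086 -0.377 -0.147 -0.614 1;0.825 0.369 -0.086 -0.377 -0.147 -0.614 1"
}}

```text
clock: 54.47
eef_pos: [636.1, 160.3, 390.5]
tool_rot: [2.719, 0.452, 0.772]
force: [-0.6, -0.1, -1.1]
width: 19.3
gripper_force: 59.4
```

Request:
{"fn": "move_arm", "kwargs": {
  "rows": "-0.066 -0.031 0.656 -0.116 -0.32 -0.434 1;-0.066 -0.031 0.656 -0.116 -0.32 -0.434 1;-0.066 -0.031 0.656 -0.116 -0.32 -0.434 1;-0.066 -0.031 0.656 -0.116 -0.32 -0.434 1;-0.066 -0.031 0.656 -0.116 -0.32 -0.434 1;-0.066 -0.031 0.656 -0.116 -0.32 -0.434 1;-0.066 -0.031 0.656 -0.116 -0.32 -0.434 1;-0.066 -0.031 0.656 -0.116 -0.32 -0.434 1;-0.066 -0.031 0.656 -0.116 -0.32 -0.434 1;-0.066 -0.031 0.656 -0.116 -0.32 -0.434 1"
}}

```text
clock: 55.3
eef_pos: [617.3, 39.3, 235.6]
tool_rot: [3.128, 1.132, 1.555]
force: [0.4, 0.1, -2.1]
width: 19.1
gripper_force: 59.6
```

```bash
python3 - <<'E'
from h import *
s=log(); print(s['eef_pos'],s['tool_rot'],s['width'],s['force'])
x=616
plan([lay(x),([x,lay(x)[0][1],300],lay(x)[1])])
E
```

```text
[617.32517451  39.25706847 235.6456346 ] [3.12770344 1.13168586 1.55523004] 19.14377871943509 [ 0.38975998  0.08608927 -2.11405435]
0.126 -0.005 0.058 -0.0 -0.002 -0.004 n=1
-0.32 0.0 -0.149 0.0 0.0 0.0 n=3
```

Request:
{"fn": "move_arm", "kwargs": {
  "rows": "0.126 -0.005 0.058 0 0 0 1;0.126 -0.005 0.058 0 0 0 1;0.126 -0.005 0.058 0 0 0 1;0.126 -0.005 0.058 0 0 0 0;0.126 -0.005 0.058 0 0 0 0;0.126 -0.005 0.058 0 0 0 -0.2;0.126 -0.005 0.058 0 0 0 -0.2;0.126 -0.005 0.058 0 0 0 -0.2"
}}

```text
clock: 55.97
eef_pos: [615.2, 39.9, 194.1]
tool_rot: [3.137, 1.134, 1.566]
force: [0.6, 0.2, -0.0]
width: 50.9
gripper_force: 0.0
```

Request:
{"fn": "move_arm", "kwargs": {
  "rows": "-0.32 0 -0.15 0 0 0 -0.2;-0.32 0 -0.15 0 0 0 -0.2;-0.32 0 -0.15 0 0 0 -0.2;-0.32 0 -0.15 0 0 0 -0.2;-0.32 0 -0.15 0 0 0 -0.2"
}}

```text
clock: 56.38
eef_pos: [615.2, 40.3, 300.5]
tool_rot: [3.133, 1.133, 1.563]
force: [-0.2, 0.2, -0.9]
width: 51.2
gripper_force: 0.0
```

```bash
python3 - <<'E'
from h import *
p,r=cur(); print(p)
plan([([480,230,380],tilt(20,60))])
E
```

```text
[615.18215363  40.27237306 300.51782621]
0.027 -0.45 -0.686 0.132 0.487 0.314 n=8
```

Request:
{"fn": "move_arm", "kwargs": {
  "rows": "0.027 -0.45 -0.686 0.132 0.487 0.314 -0.2;0.027 -0.45 -0.686 0.132 0.487 0.314 -0.2;0.027 -0.45 -0.686 0.132 0.487 0.314 -0.2;0.027 -0.45 -0.686 0.132 0.487 0.314 -0.2;0.027 -0.45 -0.686 0.132 0.487 0.314 -0.2;0.027 -0.45 -0.686 0.132 0.487 0.314 -0.2;0.027 -0.45 -0.686 0.132 0.487 0.314 -0.2;0.027 -0.45 -0.686 0.132 0.487 0.314 0;0.027 -0.45 -0.686 0.132 0.487 0.314 0.29;0.027 -0.45 -0.686 0.132 0.487 0.314 0.29;0.027 -0.45 -0.686 0.132 0.487 0.314 0.29"
}}

```text
clock: 57.3
eef_pos: [479.6, 230.1, 377.0]
tool_rot: [2.965, 0.307, 1.023]
force: [0.0, -0.3, -0.6]
width: 30.5
gripper_force: 0.0
```

```bash
python3 - <<'E'
from h import *
p,r=cur(); print(p)
e=save('top','t20.png'); i=e['img'].astype(int)
# bars on wood: dark where the wood should be bright
m=(i.max(2)<130).astype(np.uint8); m[:172]=0;m[270:]=0;m[:,:258]=0;m[:,390:]=0
for c in cv2.findContours(m,0,1)[0]:
    if cv2.contourArea(c)>100: q=cv2.minAreaRect(c); print('bar',np.round(q[0]),np.round(q[1]),round(q[2],1),onz(e,*q[0],124).round(0))
print(''.join('#' if x else '.' for x in m[172:270,320]))
# tub zone, ascii of brightness levels
g=cv2.cvtColor(e['img'],cv2.COLOR_RGB2GRAY)
sat=i.max(2)-i.min(2)
for v in range(206,318,4): print(v,''.join('g' if sat[v,u]>35 else ('%X'%min(15,g[v,u]//10)) for u in range(400,520,2)))
E
```

```text
[479.57167839 230.06588232 377.04603585]
bar [329. 254.] [ 10. 111.] 89.4 [537. -20. 124.]
bar [328. 234.] [ 11. 111.] 89.3 [575. -18. 124.]
bar [328. 215.] [ 10. 110.] 89.4 [613. -19. 124.]
.......................................##########.........##########.........##########...........
206 gggggggggggggggggggggggggggggggggggggggggggggggggggggggggggg
210 gggggggggggggggggggggggggggggggggggggggggggggggggggggggggggg
214 gggggggggggggggggggggggggggggggggggggggggggggggggggggggggggg
218 ggggggggggggggggggDCCCDggggggggggggggggggggggggggggggggggggg
222 ggggggggggggggggg5ABBBB6gggggggggggggggggggggggggggggggggggg
226 ggggggggggggggggg365455ggggggggggggggggggggggggggggggggggggg
230 gggggggggggggggg5564456ggggggggggggggggggggggggggggggggggggg
234 gggggggg47777554465446666666666665666666656665gggggggggggggg
238 gggg677747684433365366555556656566666676566666gggggggggggggg
242 gggg77g447473434664463223232233322213132232466gggggggggggggg
246 gggg4434573733345635633333323233332313333334657ggggggggggggg
250 gggg544357474454543664554555444445432232232355gggggggggggggg
254 gggg4433575844456445555554
[... 309 characters left out ...]
5836634577777775553343333453243221666ggggggggggggg
278 Eggg4433584836546577777665554342343334434432665ggggggggggggg
282 gggg4333575836435577776756553333354233443451666ggggggggggggg
286 gggg4433475766455777777652431453445233355335666ggggggggggggg
290 gggg4343485854455777777559333342345332223645446ggggggggggggg
294 gggg4434575787777777767653333424432232334DDDDC5ggggggggggggg
298 gggg4333574888877555555663423333333333235777896ggggggggggggg
302 gggg4333586788777878767777676655343347FFFFE2666ggggggggggggg
306 gggg744458788887887677777777756623323AFFFFE6666ggggggggggggg
310 ggggggggggggggggggggggggggggg66g54445ggggggggggggggggggggggg
314 gggggggggggggggggggggggggggggggggggggggggggggggggggggggggggg
```

Three bars lie flat in the drawer (x 537/575/613), three plugs show over the tub. Now go to the handle to shut the drawer.

```bash
python3 - <<'E'
from h import *
Y=down(1.564)
plan([([449.5,-8,300],Y),([449.5,-8,170],Y),([449.5,-8,117],Y)])
d=save('scene','s20.png'); i=d['img'].astype(int); g=cv2.cvtColor(d['img'],cv2.COLOR_RGB2GRAY); sat=i.max(2)-i.min(2)
for v in range(92,176,3): print(v,''.join('g' if sat[v,u]>35 else ('%X'%min(15,g[v,u]//10)) for u in range(205,310,2)))
E
```

```text
-0.619 0.242 0.515 0.056 0.22 -0.324 n=7
0.0 -0.0 0.433 0.0 0.0 0.0 n=4
0.0 -0.0 0.177 0.0 0.0 0.0 n=2
92 ggggggggggggggggggggggBFFFFFFFFFFFFFFFFFFFFFFFFFFFFFF
95 99ggggggggggggggggggggggggggCFFFFFEFFFFFFFFFFFFFFFFFF
98 B7gggggggggggggggggggggggggggggg33ACAFFFFFFFFFFFFFFFF
101 55gggggggggggggggggggggggggggggg312123ggDFFFFFFFFFFFF
104 44ggggggggggggggggggggggggg38BCg21224gggggggggCFFFFFF
107 44ggggggggggggggggggggggggg2232221211gggggggggggggggD
110 445ggggggggggggggggggggggg31328211211gggggggggggggggg
113 gggggggggggggggggggggggggg22321311212gggggggggggggggg
116 434gggggggggggggggggggggg413222212213gggggggggggggggg
119 422gggggggggggggggggggggg313221212213gggggggggggggggg
122 11gggggggggggggggggggggg422322011211ggggggggggggggggg
125 22gggggggggggggggggggg323132110112211gggggggggggggggg
128 gggggggggggggggggggg2211223211011211112gggggggggggggg
131 g3ggggggggggggggg421100213221011121110122gggggggggggg
134 ggggggggggggggg2110000131322101112110000122gggggggggg
137 ggggggggggggg22100000022232100111211000001122gggggggg
140 gggggggggg3211000000103132210011222100000001122gggggg
143 gggggggg22100000000101223210001122110000000001122gggg
146 gggggg221110000000000213221000112110000001000011122gg
149 ggggggg2121110000000131322100011222000000000111211ggg
152 ggggggggg1221203A50021232100001121100000011112101gggg
155 gggggggggg01223CDDA221321100011121100001111210001gggg
158 gggggggggg101128CC6122212000011121100111221000000gggg
161 ggggggggggg00001341621122110011121111122100000000gggg
164 ggggggggggg00000122111111222111212112210000000400gggg
167 ggggggggggg200000012111111112212112110000100BFFF6gggg
170 gggggggggggg00000000001011112212210000000001FFFFFFggg
173 gggggggggggg10000000001112121221000000000000AAFFFFFFg
```

Both leaning tubes visibly run down into the tub's interior, so all three are inside. Grip the handle.

Request:
{"fn": "move_arm", "kwargs": {
  "rows": "-0.619 0.242 0.515 0.056 0.22 -0.324 0.29;-0.619 0.242 0.515 0.056 0.22 -0.324 0.29;-0.619 0.242 0.515 0.056 0.22 -0.324 0.29;-0.619 0.242 0.515 0.056 0.22 -0.324 0.29;-0.619 0.242 0.515 0.056 0.22 -0.324 0.29;-0.619 0.242 0.515 0.056 0.22 -0.324 0.29;-0.619 0.242 0.515 0.056 0.22 -0.324 0.29;-0.619 0.242 0.515 0.056 0.22 -0.324 0.29;-0.619 0.242 0.515 0.056 0.22 -0.324 0.29;-0.619 0.242 0.515 0.056 0.22 -0.324 0.29"
}}

```text
clock: 58.23
eef_pos: [450.1, -7.5, 300.6]
tool_rot: [3.14, -0.003, 1.564]
force: [0.3, 0.2, -0.0]
width: 30.0
gripper_force: 0.0
```

```bash
python3 - <<'E'
from h import *
p,r=cur(); print(p,read_state()['tool_rot'],read_state()['width'])
Y=down(1.564)
plan([([449.5,-8,170],Y),([449.5,-8,117],Y)])
d=save('wrist','w21.png'); i=d['img'].astype(int)
print('row200',''.join('%X'%min(15,i[200,u].mean()//16) for u in range(250,400,3)))
# bar column: bright thin grey
for c in (449,451,453): pass
E
```

```text
[450.08943552  -7.50266138 300.62888148] [ 3.14033953e+00 -2.82965031e-03  1.56367788e+00] 29.985222687288395
-0.003 -0.002 0.435 0.001 -0.002 -0.0 n=4
0.0 -0.0 0.177 0.0 0.0 0.0 n=2Traceback (most recent call last):
  File "<stdin>", line 6, in <module>
  File "<stdin>", line 6, in <genexpr>
TypeError: %X format: an integer is required, not numpy.float64
```

Request:
{"fn": "move_arm", "kwargs": {
  "rows": "0 0 0.2 0 0 0 0.29;0 0 0.4 0 0 0 0.29;0 0 0.43 0 0 0 0.29;0 0 0.43 0 0 0 0.29;0 0 0.43 0 0 0 0.29;0 0 0.43 0 0 0 0.29"
}}

```text
clock: 58.78
eef_pos: [451.4, -6.5, 173.3]
tool_rot: [3.137, -0.002, 1.566]
force: [0.4, 0.2, 0.5]
width: 30.4
gripper_force: 0.0
```

Request:
{"fn": "move_arm", "kwargs": {
  "rows": "0 0 0.1 0 0 0 0.29;0 0 0.18 0 0 0 0.29;0 0 0.18 0 0 0 0.29;0 0 0.18 0 0 0 0.29;0 0 0.18 0 0 0 1;0 0 0.18 0 0 0 1;0 0 0.18 0 0 0 1;0 0 0.18 0 0 0 1;0 0 0.18 0 0 0 1"
}}

```text
clock: 59.53
eef_pos: [452.1, -7.6, 120.4]
tool_rot: [3.134, -0.002, 1.563]
force: [-0.5, 0.3, 7.2]
width: 8.7
gripper_force: 58.5
```

Request:
{"fn": "move_arm", "kwargs": {
  "rows": "0 0.03 0 0 0 0 1;0 0.08 0 0 0 0 1;0 0.14 0 0 0 0 1;0 0.2 0 0 0 0 1;0 0.26 0 0 0 0 1;0 0.32 0 0 0 0 1;0 0.38 0 0 0 0 1;0 0.44 0 0 0 0 1;0 0.5 0 0 0 0 1;0 0.56 0 0 0 0 1;0 0.6 0 0 0 0 1;0 0.62 0 0 0 0 1"
}}

```text
clock: 60.53
eef_pos: [638.7, -8.2, 120.5]
tool_rot: [3.135, -0.004, 1.563]
force: [-1.6, 2.8, 3.8]
width: 8.7
gripper_force: 59.9
```

Request:
{"fn": "move_arm", "kwargs": {
  "rows": "0 0.03 0 0 0 0 1;0 0.05 0 0 0 0 1;0 0.07 0 0 0 0 1;0 0.08 0 0 0 0 1;0 0.085 0 0 0 0 1;0 0.085 0 0 0 0 1;0 0.085 0 0 0 0 1"
}}

```text
clock: 61.12
eef_pos: [663.3, -8.3, 120.5]
tool_rot: [3.135, -0.004, 1.564]
force: [0.6, 3.1, 5.2]
width: 8.7
gripper_force: 60.0
```

```bash
python3 - <<'E'
from h import *
s=read_state(); print(s['eef_pos'],s['force'],s['width'])
E
```

```text
[663.27741263  -8.31508617 120.5086696 ] [0.56011835 3.05701149 5.19241697] 8.65592307057249
```

Request:
{"fn": "move_arm", "kwargs": {
  "rows": "0 0.01 0 0 0 0 1;0 0.02 0 0 0 0 1;0 0.02 0 0 0 0 1;0 0.02 0 0 0 0 1"
}}

```text
clock: 61.45
eef_pos: [666.6, -8.3, 120.5]
tool_rot: [3.141, -0.003, 1.564]
force: [-5.4, 3.5, 11.1]
width: 8.5
gripper_force: 60.7
```

Request:
{"fn": "move_arm", "kwargs": {
  "rows": "0 0.01 0 0 0 0 1;0 0.015 0 0 0 0 1;0 0.015 0 0 0 0 1;0 0.015 0 0 0 0 1"
}}

```text
clock: 61.78
eef_pos: [666.7, -8.3, 120.4]
tool_rot: [-3.133, -0.002, 1.564]
force: [-15.0, 3.2, 18.9]
width: 8.7
gripper_force: 61.6
```

Hard stop at x=666.7: shut. Back off the target slightly, release and rise.

Request:
{"fn": "move_arm", "kwargs": {
  "rows": "0 -0.012 0 0 0 0 1;0 -0.012 0 0 0 0 1;0 -0.012 0 0 0 0 0.29;0 -0.012 0 0 0 0 0.29;0 -0.012 0 0 0 0 0.29;0 -0.012 0 0 0 0 0.29;0 -0.012 -0.1 0 0 0 0.29;0 -0.012 -0.25 0 0 0 0.29;0 -0.012 -0.6 0 0 0 0.29;0 -0.012 -0.6 0 0 0 0.29;0 -0.012 -0.6 0 0 0 0.29;0 -0.012 -0.6 0 0 0 0.29"
}}

```text
clock: 62.78
eef_pos: [671.7, -9.8, 305.8]
tool_rot: [3.127, -0.002, 1.562]
force: [0.3, -1.1, 0.4]
width: 30.3
gripper_force: 0.0
```

Request:
{"fn": "move_arm", "kwargs": {
  "rows": "0 -0.7 -0.2 0 0 0 0.29;0 -0.7 -0.2 0 0 0 0.29;0 -0.7 -0.2 0 0 0 0.29;0 -0.7 -0.2 0 0 0 0.29;0 -0.7 -0.2 0 0 0 0.29;0 -0.7 -0.2 0 0 0 0.29;0 -0.7 -0.2 0 0 0 0.29;0 -0.7 -0.2 0 0 0 0.29"
}}

```text
clock: 63.45
eef_pos: [458.5, -8.8, 358.4]
tool_rot: [3.137, -0.002, 1.563]
force: [0.0, -0.1, -0.9]
width: 30.5
gripper_force: 0.0
```

```bash
python3 - <<'E'
from h import *
s=read_state(); print(s['eef_pos'],s['force'],s['width'])
a=pickle.load(open('top0.pkl','rb'))['img']; b=save('top','t22.png')['img']
g=lambda i,x:cv2.cvtColor(i,cv2.COLOR_RGB2GRAY)[x[0]:x[1],x[2]:x[3]].astype(np.float32)
for n,x in(('front',(150,190,245,400)),('handle',(175,210,285,360)),('reel',(285,345,225,290)),('rackfoot',(195,345,185,225)),('jar',(290,330,360,405))):
    A,B=g(a,x),g(b,x); print(n,np.abs(A-B).mean().round(1),cv2.phaseCorrelate(A,B))
i=b.astype(int);gr=cv2.cvtColor(b,cv2.COLOR_RGB2GRAY);sat=i.max(2)-i.min(2)
for v in (219,294,304): print(v,''.join('g' if sat[v,u]>35 else ('%X'%min(15,gr[v,u]//10)) for u in range(400,520,2)))
E
```

```text
[458.51779019  -8.78977066 358.36566213] [ 0.01071913 -0.05264808 -0.90674474] 30.494152005333465
front 8.6 ((-0.052026122366584104, 2.5929066172381e-05), 1.0038905468583108)
handle 11.2 ((0.5188030134836623, -0.11855980873930605), 0.7028962824079725)
reel 12.3 ((-0.052673219447036956, 0.05756532992110763), 0.7295684017516949)
rackfoot 10.9 ((0.0762047435487716, 0.2162986317888027), 0.8191994167963663)
jar 52.7 ((6.286139126302938, -6.799250211350273), 0.08677483691109551)
219 ggggggggggggggggg4CBBBCggggggggggggggggggggggggggggggggggggg
294 gggg4343575767767766667554233324331243234CCCCC5ggggggggggggg
304 gggg7333577777666676775666665444233285EEDEC5655ggggggggggggg
```

```bash
python3 -c "
from cell import *
print(finish_job())"
```

```text
the job is handed in; nothing more can be done
None
```

The job is handed in at about 63 s: all six tubes are out of the rack, three full ones lying flat in the shut drawer and three empties in the tub (leaning; one first landed outside after the tub was knocked and was put back in), with the rack, tub and reel still standing; the arm hid the jar in the last picture, so I couldn't check it there.

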